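# Peel one clip tray off the clinging stack and hold it under the clip dispenser

## Robot

A 7-joint arm with a two-finger parallel gripper is mounted at the origin on the work surface. World frame = base frame: x ahead of the robot, y to its left, z up, the work surface at z = 0. Lengths are in m, angles in rad, forces in N, time in s.
With the tool pointing down it reaches from about 0.4 to 0.875 m from the base axis. Payload 4.4 kg.
Tool frame: the origin (TCP) lies midway between the tips of the shut fingers; the grasp point (between the pads) lies 19 mm behind it (manip.tcp_to_grasp is the distance from the TCP to the grasp point, in m); z points along the fingers, y is the line along which they close (so a half turn about z gives the same grasp; the last joint's range is limited). The gripper opens to 85 mm and grips with 20 to 120 N. Pads are 22 mm wide; open, the fingers measure 114 mm over their backs; the gripper's body (76 mm by 85 mm) begins 54 mm behind the grasp point. The pads swing forward as they close: fully open they stand 13 mm farther back than shut.
Start: joints at [-1.375, 0.628, 0.038, 1.517, -0.027, 0.996, -0.02], TCP at [0.168, 0.628, 0.209] pointing down, gripper open.
Joint ranges: [-3.06, 3.06], [-0.37, 2.12], [-1.25, 1.32], [0.18, 2.47], [-1.1, 4.24], [0.23, 1.98], [-2.94, 2.94]. Speed limits (rad/s): [2.57, 2.57, 3.14, 3.14, 3.14, 3.14, 3.14].

## Interface

Orientations are given as a rotation vector (axis times angle).
In Python, from cell import manip gives the robot as it stands.
- The arm moves only by the tool servo_tool, never from a script. Its argument "plan" is a list of rows, each an object of numbers: "x", "y", "z": the shift along the tool's x, y, z in mm; "wx", "wy", "wz": the turn, a rotation vector about the tool's x, y, z in rad; "claw": the opening, from 0 (shut) to 1 (fully open). In form: [{"x": .., "y": .., "z": .., "wx": .., "wy": .., "wz": .., "claw": ..}, ...]. A call has 1 to 10 rows; each row shifts and turns the commanded pose from where the row before left it, along the tool's axes as they then stand; what a row does not reach is not made up. A row lasts 1/12 s, in which the tool goes at most 41.7 mm and 7.16 degrees, less where a joint would pass 70% of its speed; a pose out of reach is approached as far as the arm can. A call with a gripper value outside its range is refused whole. The fingers move at their own pace and stop on an object; "grip_force" is the grip in N (left out, the last holds). Time passes only in rows, so rows that do not move let the fingers close. It gives the time, the measured TCP pose, the force, the opening and the grip force at its end, in the units of the state.
- manip.read_state(): the state, without advancing time (a new reading comes with each control period).
- manip.read_camera(name): name is "scene" or "side" or "wrist"; returns the picture (420x560x3 uint8, blue, green, red); there is no depth.
- manip.get_calibration(name): a dict with "mtx" (3x3 intrinsics, pixels), "R" (3x3) and "t" (3): a world point X has camera coordinates R X + t; the wrist camera has in their place "T_tool_cam" (4x4, takes a point from camera to tool coordinates, whose origin is the TCP and whose axes are the flange's). Camera axes: x right, y down, z forward; pixel columns grow to the right and rows downward; lengths in m; the calibration is good to about 2 mm. The wrist camera is an equidistant fisheye: a pixel r from the principal point sees the ray r / f radians off the axis. A picture is of the moment at which its call begins: read the wrist's pose just before it. get_calibration takes no time and is no camera call.
- manip.close_job(): hands the job in; it is judged then, once.
The state is a dict: "clock": time; "joints": joint angles; "qvel": joint speeds; "effort": joint torques, N m; "tool_pos": TCP position; "eef_rot": TCP orientation; "force": force on the tool from outside, world axes, zero at the start; "wrist_torque": the same for the moment, N m; "grip_width": finger opening in m; "gripper_force": force on a finger pad.
Only numpy, scipy, OpenCV 4.12 (cv2) and the standard library are available. Lean on these libraries where they do the work, as an engineer would, in place of code of your own. Each camera call takes 0.05 s, during which the arm holds its last target. There are 200 camera calls.

## Task

Turn the black T-handle of the catch on the tray cradle clockwise until it clicks over and stays open. The nested trays cling: peel just the top tray off from one corner, so that this corner is well up while the diagonally opposite corner still sits on the stack, and leave the tray below seated. Then take the tray to the clip dispenser and finish while still holding it in the gripper, level and still, close under the dispenser's mouth (rim at most 80 mm below it), with the mouth over the inside of the tray and the tray touching nothing but the gripper; the catch stays open and the things lying on the bench stay where they are.

Things in the scene. Friction and masses are not known exactly. Their poses are not given: they have to be found in the camera images.
- cradle: Fixed dark steel tray cradle: base plate 236 x 230 mm, 4 mm thick, reaching from y = -142 to 88 mm, with 40 mm high guide lips beside the stack at both long sides and the far side; the near (-x) side is open. Origin on the table under the middle of the tray stack; x along the trays' length (away from the robot at yaw 0), y along their width, z up. The catch stands at its -y side.
- catch (a joint): Quarter-turn catch: a steel tongue lies over the middle of the top tray's -y rim, a black T-handle above it. 0 rad = shut, tongue along the cradle's +y; grows clockwise seen from above to a stop at 1.3, tongue then nearly along +x, clear of the trays. A spring holds it shut (about 0.25 N m), passes its dead centre at 0.65 rad, then snaps it open and keeps it there. Open means past 1.15.
- catch_grip (a point): On the catch's upright axis, 97 mm to the -y side of the cradle's origin, 122 mm above the table, in the middle of the T-handle's bar. The bar is 44 mm long (along the tongue, so along the cradle's y when shut), 11 mm thick, 24 mm high (108 to 132 mm above the table). Nothing else within 60 mm of the axis stands higher than 95 mm.
- tray_1: Top one of four equal nested white plastic trays, 200 x 150 mm, 32 mm high, 100 to 170 g. Origin: centre of its underside, x along the 200 mm, z up; seated, its axes are the cradle's and its rim's top is 90 mm above the table. The rim is 10 mm wide and 16.5 mm high (z 15.5 to 32 mm), upright inside and out: pinch it across from above. Inside 180 x 130 mm, floor 29 mm below the rim top.
- corner_a (a point): Top of tray_1's rim at the corner -x, +y (at x -94, y 69, z 32 mm in the tray). Corners have a 12 mm radius. Any of the four may be lifted first. Lifting one takes up to about 7 N and tilts the tray about the small nub it sits on at the diagonal corner (nubs at x +-95, y +-53, z 14 mm); a straight pull takes about 13 N.
- corner_b (a point): Top of tray_1's rim at the corner -x, -y, else as corner_a. The cling is friction of four springy tabs (inside tray_2's long rims, x +-70 mm) on tray_1's side walls; a tab lets go once the tray is some 6 mm up there.
- corner_c (a point): Top of tray_1's rim at the corner +x, +y, else as corner_a. A 13 mm high ridge crosses the tray's floor at x = 25 mm.
- corner_d (a point): Top of tray_1's rim at the corner +x, -y, else as corner_a. Tray_1 has such tabs too: 16 mm wide, standing 6 mm in from its long rims at x = +-70 mm.
- tray_2: Second tray from the top, equal to tray_1, its origin 40 mm above the table. Its rim top is 18 mm below tray_1's rim top and flush with it outside: fingertips deeper than about 16 mm pinch both. It is held to the trays below more firmly than tray_1 to it.
- dispenser: Fixed gravity dispenser for trim clips, 370 mm high. Origin on the table straight under its mouth, front to -x, z up. Base plate from x = -35 to 205 mm, 170 mm wide, 8 mm thick; upright 120 mm wide, its front at x = 155 mm; clear hopper 112 mm wide from x = 40 mm on, 260 to 370 mm above the table; an open chute 61 mm wide slopes down from it to the mouth.
- outlet (a point): The dispenser's mouth: middle of the chute's lower lip, 4 mm in front of the dispenser's origin, 194 mm above the table (the chute's lowest point is at 192 mm). At the finish it lies over the inside of tray_1: within 70 mm of the tray's middle along the tray's x and 50 mm along its y.
- tape_roll: Bystander: blue tape roll lying flat, 92 mm across, 25 mm high, near the robot. Origin under its centre.
- squeegee_1: Bystander: white squeegee card lying flat, 95 x 62 x 8 mm, between the cradle and the dispenser. Origin under its centre.
- squeegee_2: Bystander: yellow squeegee card lying flat, 95 x 62 x 8 mm, at the left (+y). Origin under its centre.
- spray_bottle: Bystander: standing white bottle, 60 mm across, 170 mm high, at the right (-y). Origin under its centre.
- primer_bottle: Bystander: standing grey bottle, 52 mm across, 130 mm high, at the left (+y). Origin under its centre.
- knife: Bystander: utility knife lying flat, 150 mm long, at the right (-y). Origin under its middle.
Things that resemble listed ones, but are neither listed nor needed, are in the scene too. Leave any brown or turquoise look-alike of the tray_1 alone.

How it is judged:
On the way, in this order (a step that is already met when the one before it is completed fails the run):
1. the catch is turned past its detent and clicks over (value of joint catch above 1.15 rad), for 0.2 s.
2. one corner of the top tray is raised at least 14 mm off the stack while the opposite corner is still within 6 mm of its seat (((z of corner_a in the frame of tray_2 above 0.064 m and z of corner_d in the frame of tray_2 below 0.056 m) or (z of corner_d in the frame of tray_2 above 0.064 m and z of corner_a in the frame of tray_2 below 0.056 m) or (z of corner_b in the frame of tray_2 above 0.064 m and z of corner_c in the frame of tray_2 below 0.056 m) or (z of corner_c in the frame of tray_2 above 0.064 m and z of corner_b in the frame of tray_2 below 0.056 m))), for 0.1 s.
At the end, for the whole second after the job is handed in: The top tray is held by the fingers, level within 0.15 rad, at rest, touching neither dispenser, cradle nor stack; the mouth is 2 to 83 mm above its rim, within 70 mm of its middle lengthwise and 50 mm across; catch over 1.15 rad; second tray within 12 mm of its place (x of outlet in the frame of tray_1 between -0.07 and 0.07 m and y of outlet in the frame of tray_1 between -0.05 and 0.05 m and z of outlet in the frame of tray_1 between 0.034 and 0.115 m and angle between tray_1's own z axis and vertical below 0.15 rad and linear speed of tray_1 below 0.05 m/s and contact force between the fingers and tray_1 above 1 N and contact force between tray_1 and dispenser below 0.3 N and contact force between tray_1 and cradle below 0.3 N and contact force between tray_1 and tray_2 below 0.3 N and value of joint catch above 1.15 rad and distance of tray_2 from where it was at the start of the episode below 0.012 m); the arm keeps its last pose, push and grip.
It fails at once if the second tray comes along, more than 20 mm from its place (distance of tray_2 from where it was at the start of the episode above 0.02 m).
It fails at once if a thing lying on the bench is moved more than 40 mm (distance of any of tape_roll, squeegee_1, squeegee_2, spray_bottle, primer_bottle, knife from where it was at the start of the episode above 0.04 m).
It also fails if it takes over 61 s, if anything falls off the work surface, if the arm or the gripper's body presses on something with over 40 N, if the wrist force passes 120 N, or if a joint passes its speed limit or range.

## Working session

There is one attempt and no reset: what is moved stays moved. The work goes in short steps, Python scripts to look and compute and a tool call to move; the robot and the scene stay as the last step left them, time stands still between calls to the robot, and variables do not carry over. Pictures are saved under pics/ and viewed, at most 10 in all, crops included, and the job is handed in when it is done.

Besides the shell and the picture viewer there is one more tool, called after "Call:" as name(argument=value, ...), one argument or row to a line, values as JSON. servo_tool: Moves the arm, as the interface text tells. Its arguments: {"type":"object","properties":{"plan":{"type":"array"},"grip_force":{"type":"number"}},"required":["plan"]}

```bash
ls; mkdir -p pics; python3 - <<'E'
from cell import manip
import cv2,numpy as np
s=manip.read_state(); print({k:np.round(v,3) for k,v in s.items()})
for n in ("scene","side"):
    cv2.imwrite(f"pics/{n}0.png",manip.read_camera(n))
    c=manip.get_calibration(n); print(n,{k:np.round(v,3).tolist() for k,v in c.items()})
c=manip.get_calibration("wrist"); print({k:np.round(v,3).tolist() for k,v in c.items()}, manip.tcp_to_grasp)
E
```

```text
pics
{'clock': np.float64(0.0), 'joints': array([-1.375,  0.629,  0.038,  1.518, -0.027,  0.996, -0.02 ]), 'qvel': array([-0.001,  0.001,  0.002,  0.   , -0.002,  0.   ,  0.   ]), 'effort': array([ 1.0000e-03, -5.6340e+01,  1.2270e+00, -1.9345e+01,  1.1000e-02,
        1.0000e-02,  0.0000e+00]), 'tool_pos': array([0.168, 0.627, 0.208]), 'eef_rot': array([-4.100e-01, -3.114e+00,  3.000e-03]), 'force': array([ 0.569,  0.384, -0.18 ]), 'wrist_torque': array([-0.057,  0.021, -0.005]), 'gripper_force': np.float64(0.0), 'grip_width': np.float64(0.086)}
scene {'mtx': [[536.821, 0.0, 270.897], [0.0, 536.821, 209.723], [0.0, 0.0, 1.0]], 'R': [[0.691, 0.723, -0.006], [0.599, -0.578, -0.554], [-0.404, 0.379, -0.832]], 't': [-0.321, -0.197, 2.2]}
side {'mtx': [[518.056, 0.0, 282.934], [0.0, 518.056, 212.864], [0.0, 0.0, 1.0]], 'R': [[-0.684, -0.73, 0.002], [-0.407, 0.379, -0.831], [0.605, -0.569, -0.557]], 't': [0.337, 0.286, 1.594]}
{'mtx': [[325.192, 0.0, 280.715], [0.0, 325.192, 209.879], [0.0, 0.0, 1.0]], 'T_tool_cam': [[-0.001, -0.95, -0.313, 0.08], [1.0, -0.001, 0.0, 0.0], [-0.001, -0.313, 0.95, -0.165], [0.0, 0.0, 0.0, 1.0]]} 0.0187
```

View pics/scene0.png

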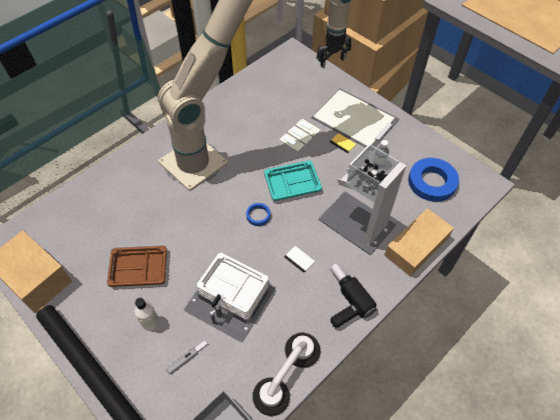

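View pics/side0.png

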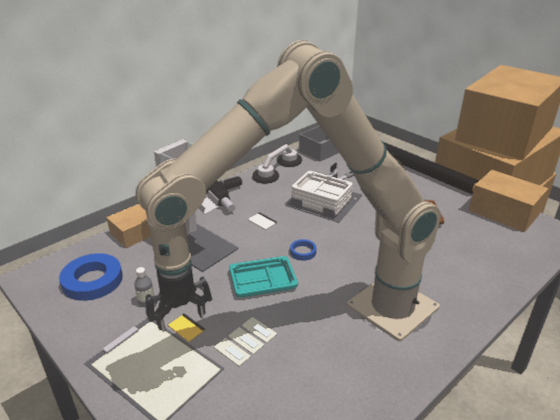

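The stack with four white trays is at scene (233,287), with the black T-handle at (217,308). The dispenser is at (370,185), with its mouth near (345,183). The look-alikes are turquoise at (293,180) and brown at (138,266). Only the white tray stands stacked in a dark cradle with a catch, so that one is tray_1. I'll enlarge a crop to confirm and to read the corners.

```bash
python3 - <<'E'
import cv2,numpy as np
a=cv2.imread("pics/scene0.png");b=cv2.imread("pics/side0.png")
z=lambda i,x,y,w,h,k:cv2.resize(i[y:y+h,x:x+w],(w*k,h*k),interpolation=cv2.INTER_CUBIC)
t=z(a,180,240,100,100,4); d=z(a,315,130,100,100,4)
s=z(b,280,155,100,50,4); s2=z(b,150,135,100,50,4)
cv2.imwrite("pics/crop.png",np.vstack([np.hstack([t,d]),np.hstack([s,s2])]))
E
```

```text
(no output)
```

View pics/crop.png

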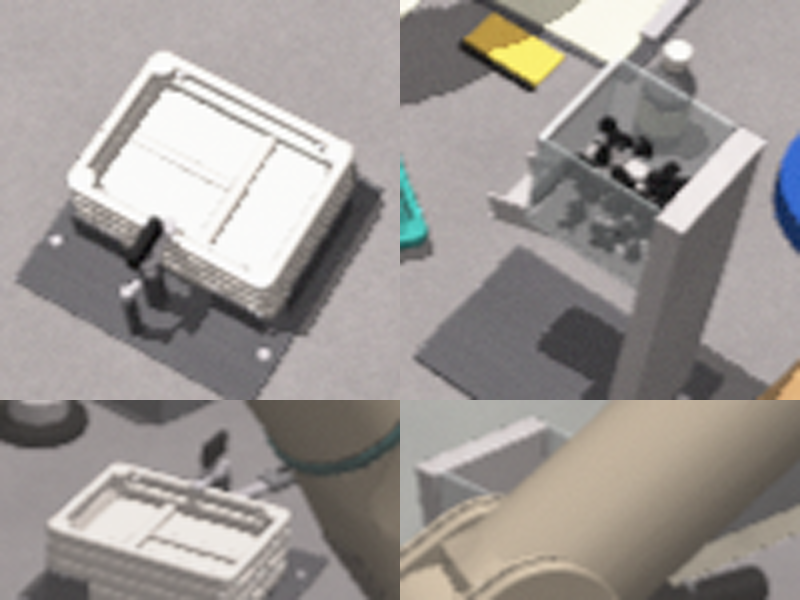

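The crop confirms it: a white nested stack in the dark cradle, with the T-handle at crop (150,240). The tray rim corners are near (158,48), (66,180), (357,150) and (266,290). The dispenser base's front edge runs (415,358) to (523,245), with the chute lip around (512,182).

```bash
cat >h.py <<'E'
import numpy as np, cv2
from cell import manip
from scipy.spatial.transform import Rotation as Ro
def ray(n,uv):
    c=manip.get_calibration(n);K,R,t=c["mtx"],np.array(c["R"]),np.array(c["t"])
    d=R.T@np.array([(uv[0]-K[0][2])/K[0][0],(uv[1]-K[1][2])/K[1][1],1]); return -R.T@t,d
def cast(n,uv,z):
    o,d=ray(n,uv); return o+d*(z-o[2])/d[2]
def proj(n,X):
    c=manip.get_calibration(n); p=np.array(c["R"])@X+np.array(c["t"]); return (np.array(c["mtx"])@(p/p[2]))[:2]
def wcast(uv,z,s):
    c=manip.get_calibration("wrist");K=np.array(c["mtx"]);T=np.array(c["T_tool_cam"])
    v=np.array([(uv[0]-K[0,2])/K[0,0],(uv[1]-K[1,2])/K[1,1]]);r=np.hypot(*v)
    d=np.r_[v/r*np.sin(r),np.cos(r)]
    R=Ro.from_rotvec(s["eef_rot"]).as_matrix(); o=R@T[:3,3]+s["tool_pos"]; d=R@T[:3,:3]@d
    return o+d*(z-o[2])/d[2]
def wproj(X,s):
    c=manip.get_calibration("wrist");K=np.array(c["mtx"]);T=np.array(c["T_tool_cam"])
    R=Ro.from_rotvec(s["eef_rot"]).as_matrix()
    p=T[:3,:3].T@(R.T@(np.asarray(X)-s["tool_pos"])-T[:3,3]); th=np.arctan2(np.hypot(*p[:2]),p[2])
    return p[:2]/np.hypot(*p[:2])*th*K[0,0]+K[:2,2]
E
python3 - <<'E'
from h import *
P=lambda u,v,ox,oy:(ox+(u+.5)/4-.5,oy+(v+.5)/4-.5)
q={k:cast("scene",P(*p,180,240),.09) for k,p in dict(a=(158,48),b=(66,180),c=(357,150),d=(266,290)).items()}
print({k:v.round(4) for k,v in q.items()})
m=sum(q.values())/4; ex=(q['c']-q['a']+q['d']-q['b'])/2; ey=(q['a']-q['b']+q['c']-q['d'])/2
print("tray",m,np.linalg.norm(ex),np.linalg.norm(ey),np.degrees(np.arctan2(ex[1],ex[0])),np.degrees(np.arctan2(-ey[0],ey[1])))
h=cast("scene",P(150,240,180,240),.13);print("handle",h)
l,r=[cast("scene",P(u-400,v,315,130),.008) for u,v in ((415,358),(523,245))]
w=r-l; print("front",l,r,np.linalg.norm(w)); u=w/np.linalg.norm(w); fx=np.array([u[1],-u[0],0])
print("disp origin",(l+r)/2+fx*.035,np.degrees(np.arctan2(fx[1],fx[0])))
for p in ((490,207),(535,155)): print("lip",cast("scene",P(p[0]-400,p[1],315,130),.2))
for n,p in dict(tape=(258,213),sq1=(299,259),knife=(187,357),spray=(148,328),turq=(293,180),brown=(138,266)).items(): print(n,cast("scene",p,.01).round(3))
E
```

```text
{'a': array([ 0.4387, -0.2239,  0.09  ]), 'b': array([ 0.4811, -0.3615,  0.09  ]), 'c': array([ 0.6295, -0.1671,  0.09  ]), 'd': array([ 0.6694, -0.3069,  0.09  ])}
tray [ 0.55468739 -0.26484371  0.09      ] 0.19758246325083662 0.1446566146468083 16.360506952692187 16.507215833435307
handle [ 0.58709162 -0.35524674  0.13      ]
front [0.55313422 0.16348584 0.008     ] [0.53600197 0.33518725 0.008     ] 0.17255401806816925
disp origin [0.57939515 0.25281156 0.008     ] 5.69807383620106
lip [0.56588515 0.22705755 0.2       ]
lip [0.55470214 0.29897082 0.2       ]
tape [0.375 0.017 0.01 ]
sq1 [ 0.623 -0.012  0.01 ]
knife [ 0.624 -0.529  0.01 ]
spray [ 0.456 -0.561  0.01 ]
turq [0.357 0.224 0.01 ]
brown [ 0.243 -0.448  0.01 ]
```

Call:
servo_tool(
  plan=[
    {"x": -24,"y": -28,"z": -6,"claw": 1},
    {"x": -24,"y": -28,"z": -6,"claw": 1},
    {"x": -24,"y": -28,"z": -6,"claw": 1},
    {"x": -24,"y": -28,"z": -6,"claw": 1},
    {"x": -24,"y": -28,"z": -6,"claw": 1},
    {"x": -24,"y": -28,"z": -6,"claw": 1},
    {"x": -24,"y": -28,"z": -6,"claw": 1},
    {"x": -24,"y": -28,"z": -6,"claw": 1},
  ],
)

```text
schema error: expected keys x, y, z, wx, wy, wz, claw
```

Call:
servo_tool(
  plan=[
    {"x": -24,"y": -28,"z": -6,"claw": 1},
    {"x": -24,"y": -28,"z": -6,"claw": 1},
    {"x": -24,"y": -28,"z": -6,"claw": 1},
    {"x": -24,"y": -28,"z": -6,"claw": 1},
    {"x": -24,"y": -28,"z": -6,"claw": 1},
    {"x": -24,"y": -28,"z": -6,"claw": 1},
    {"x": -24,"y": -28,"z": -6,"claw": 1},
    {"x": -24,"y": -28,"z": -6,"claw": 1},
  ],
)

```text
schema error: expected keys x, y, z, wx, wy, wz, claw
```

Call:
servo_tool(
  plan=[
    {"x": -24,"y": -28,"z": -6,"wx": 0,"wy": 0,"wz": 0,"claw": 1},
    {"x": -24,"y": -28,"z": -6,"wx": 0,"wy": 0,"wz": 0,"claw": 1},
    {"x": -24,"y": -28,"z": -6,"wx": 0,"wy": 0,"wz": 0,"claw": 1},
    {"x": -24,"y": -28,"z": -6,"wx": 0,"wy": 0,"wz": 0,"claw": 1},
    {"x": -24,"y": -28,"z": -6,"wx": 0,"wy": 0,"wz": 0,"claw": 1},
    {"x": -24,"y": -28,"z": -6,"wx": 0,"wy": 0,"wz": 0,"claw": 1},
    {"x": -24,"y": -28,"z": -6,"wx": 0,"wy": 0,"wz": 0,"claw": 1},
    {"x": -24,"y": -28,"z": -6,"wx": 0,"wy": 0,"wz": 0,"claw": 1},
  ],
)

```text
clock: 0.77
tool_pos: [0.296, 0.3599, 0.2568]
eef_rot: [-0.41, -3.115, 0.001]
force: [1.3, -0.2, 0.6]
grip_width: 0.0853
gripper_force: 0.0
```

Call:
servo_tool(
  plan=[
    {"x": -24,"y": -28,"z": -6,"wx": 0,"wy": 0,"wz": 0,"claw": 1},
    {"x": -24,"y": -28,"z": -6,"wx": 0,"wy": 0,"wz": 0,"claw": 1},
    {"x": -24,"y": -28,"z": -6,"wx": 0,"wy": 0,"wz": 0,"claw": 1},
    {"x": -24,"y": -28,"z": -6,"wx": 0,"wy": 0,"wz": 0,"claw": 1},
    {"x": -24,"y": -28,"z": -6,"wx": 0,"wy": 0,"wz": 0,"claw": 1},
    {"x": -24,"y": -28,"z": -6,"wx": 0,"wy": 0,"wz": 0,"claw": 1},
    {"x": -24,"y": -28,"z": -6,"wx": 0,"wy": 0,"wz": 0,"claw": 1},
    {"x": -24,"y": -28,"z": -6,"wx": 0,"wy": 0,"wz": 0,"claw": 1},
  ],
)

```text
clock: 1.43
tool_pos: [0.4233, 0.094, 0.305]
eef_rot: [-0.41, -3.115, -0.0]
force: [0.2, -0.6, -0.1]
grip_width: 0.0854
gripper_force: 0.0
```

Call:
servo_tool(
  plan=[
    {"x": 0,"y": 0,"z": 0,"wx": 0,"wy": 0,"wz": 0.12,"claw": 1},
    {"x": 0,"y": 0,"z": 0,"wx": 0,"wy": 0,"wz": 0.12,"claw": 1},
    {"x": 0,"y": 0,"z": 0,"wx": 0,"wy": 0,"wz": 0.12,"claw": 1},
    {"x": 0,"y": 0,"z": 0,"wx": 0,"wy": 0,"wz": 0.12,"claw": 1},
    {"x": 0,"y": 0,"z": 0,"wx": 0,"wy": 0,"wz": 0.12,"claw": 1},
    {"x": 0,"y": 0,"z": 0,"wx": 0,"wy": 0,"wz": 0.12,"claw": 1},
    {"x": 0,"y": 0,"z": 0,"wx": 0,"wy": 0,"wz": 0.12,"claw": 1},
    {"x": 0,"y": 0,"z": 0,"wx": 0,"wy": 0,"wz": 0.12,"claw": 1},
    {"x": 0,"y": 0,"z": 0,"wx": 0,"wy": 0,"wz": 0.06,"claw": 1},
  ],
)

```text
clock: 2.18
tool_pos: [0.4228, 0.0957, 0.3044]
eef_rot: [-1.885, -2.513, 0.001]
force: [-0.3, 0.2, -0.3]
grip_width: 0.0853
gripper_force: 0.0
```

Call:
servo_tool(
  plan=[
    {"x": -37,"y": 2,"z": 5,"wx": 0,"wy": 0,"wz": 0,"claw": 1},
    {"x": -37,"y": 2,"z": 5,"wx": 0,"wy": 0,"wz": 0,"claw": 1},
    {"x": -37,"y": 2,"z": 5,"wx": 0,"wy": 0,"wz": 0,"claw": 1},
    {"x": -37,"y": 2,"z": 5,"wx": 0,"wy": 0,"wz": 0,"claw": 1},
    {"x": -37,"y": 2,"z": 5,"wx": 0,"wy": 0,"wz": 0,"claw": 1},
    {"x": -37,"y": 2,"z": 5,"wx": 0,"wy": 0,"wz": 0,"claw": 1},
    {"x": -37,"y": 2,"z": 5,"wx": 0,"wy": 0,"wz": 0,"claw": 1},
  ],
)

```text
clock: 2.77
tool_pos: [0.5105, -0.1501, 0.2691]
eef_rot: [-1.878, -2.518, 0.0]
force: [0.1, -0.1, -0.0]
grip_width: 0.0855
gripper_force: 0.0
```

Call:
servo_tool(
  plan=[
    {"x": -37,"y": 2,"z": 5,"wx": 0,"wy": 0,"wz": 0,"claw": 1},
    {"x": -37,"y": 2,"z": 5,"wx": 0,"wy": 0,"wz": 0,"claw": 1},
    {"x": -37,"y": 2,"z": 5,"wx": 0,"wy": 0,"wz": 0,"claw": 1},
    {"x": -37,"y": 2,"z": 5,"wx": 0,"wy": 0,"wz": 0,"claw": 1},
    {"x": -37,"y": 2,"z": 5,"wx": 0,"wy": 0,"wz": 0,"claw": 1},
    {"x": -37,"y": 2,"z": 5,"wx": 0,"wy": 0,"wz": 0,"claw": 1},
    {"x": 0,"y": 0,"z": 0,"wx": 0,"wy": 0,"wz": 0,"claw": 1},
    {"x": 0,"y": 0,"z": 0,"wx": 0,"wy": 0,"wz": 0,"claw": 1},
  ],
)

```text
clock: 3.43
tool_pos: [0.5838, -0.3602, 0.2378]
eef_rot: [-1.882, -2.513, 0.003]
force: [-0.8, 0.9, -0.2]
grip_width: 0.0855
gripper_force: 0.0
```

```bash
python3 - <<'E'
from h import *
import pickle
s=manip.read_state(); pickle.dump(s,open("s1.pkl","wb"))
print(s["tool_pos"],s["eef_rot"],s["joints"].round(2))
im=manip.read_camera("wrist");cv2.imwrite("pics/w1.png",im)
for X in ((.587,-.356,.13),(.555,-.265,.061)): print(wproj(X,s))
E
```

```text
[ 0.58379623 -0.3602263   0.2378488 ] [-1.88166036 -2.51288676  0.00278427] [ 0.28  0.7   0.44  1.37 -0.3   1.14  1.04]
[285.49867938 196.0819081 ]
[279.84516512  88.45608709]
```

View pics/w1.png

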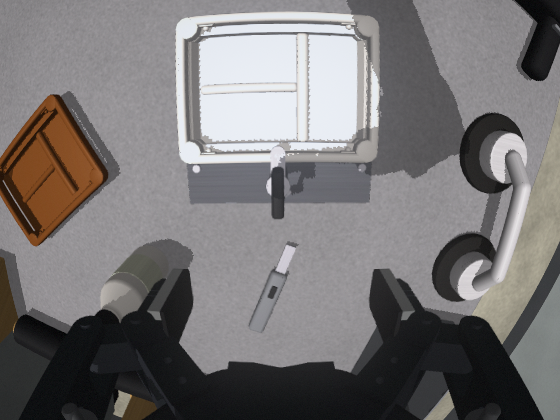

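The wrist view shows the T-handle bar upright in the picture from (278,166) to (278,216). The tray rim runs from about (177,14) to (379,162), and the tongue lies over the rim at (278,155). I'll measure these precisely.

```bash
python3 - <<'E'
from h import *
import pickle
s=pickle.load(open("s1.pkl","rb")); im=cv2.imread("pics/w1.png"); g=im.max(2)
m=(g<45).astype(np.uint8); m[:160]=0;m[225:]=0;m[:,:262]=0;m[:,:][:,295:]=0
n,l,st,c=cv2.connectedComponentsWithStats(m); k=1+st[1:,4].argmax(); print("bar",st[k],c[k])
x,y,w,h=st[k][:4]
for v in (y,y+h): print(wcast((x+w/2-.5,v),.132,s))
# rim outer edges by brightness profile
for u in (230,330):
    print("col",u,[int(v) for v in g[5:30,u]],[int(v) for v in g[150:172,u]])
for v in (50,120):
    print("row",v,[int(q) for q in g[v,168:200]],[int(q) for q in g[v,355:390]])
E
```

```text
Traceback (most recent call last):
ValueError: attempt to get argmax of an empty sequence
```

```bash
python3 - <<'E'
from h import *
import pickle
s=pickle.load(open("s1.pkl","rb")); im=cv2.imread("pics/w1.png"); g=im.max(2)
for v in (180,195,210): print("bar",v,[int(q) for q in g[v,264:296]])
print("barcol",[int(q) for q in g[156:226,278]])
for u in (230,330):
    print("col",u,[int(v) for v in g[5:30,u]],[int(v) for v in g[150:172,u]])
for v in (50,120):
    print("row",v,[int(q) for q in g[v,168:200]],[int(q) for q in g[v,355:390]])
E
```

```text
bar 180 [117, 118, 119, 158, 211, 227, 229, 134, 59, 60, 60, 61, 61, 62, 62, 64, 62, 60, 58, 67, 134, 143, 143, 137, 113, 114, 118, 116, 117, 118, 117, 117]
bar 195 [116, 115, 114, 116, 116, 116, 142, 103, 60, 52, 54, 55, 55, 56, 56, 54, 55, 55, 51, 49, 121, 124, 126, 130, 126, 119, 117, 116, 105, 113, 113, 115]
bar 210 [156, 153, 152, 155, 156, 152, 151, 107, 64, 57, 65, 67, 66, 65, 64, 62, 61, 59, 54, 51, 117, 153, 155, 155, 156, 154, 152, 150, 149, 150, 149, 148]
barcol [233, 233, 233, 235, 238, 227, 218, 172, 172, 163, 126, 71, 64, 63, 62, 62, 60, 65, 65, 65, 64, 63, 60, 63, 62, 61, 60, 60, 60, 59, 60, 60, 58, 58, 57, 57, 56, 56, 56, 56, 55, 55, 54, 63, 67, 64, 66, 66, 63, 66, 64, 64, 64, 63, 64, 65, 63, 64, 64, 63, 63, 62, 69, 125, 149, 149, 150, 152, 151, 147]
col 230 [149, 150, 147, 146, 146, 144, 144, 148, 150, 223, 232, 235, 239, 239, 237, 223, 201, 131, 105, 102, 192, 240, 240, 240, 240] [225, 151, 115, 143, 204, 230, 241, 243, 243, 243, 242, 231, 217, 132, 121, 123, 122, 119, 122, 122, 120, 120]
col 330 [145, 147, 148, 147, 149, 150, 149, 133, 219, 230, 234, 235, 236, 235, 226, 207, 128, 110, 104, 159, 237, 239, 240, 240, 240] [164, 134, 113, 138, 156, 165, 170, 167, 165, 161, 152, 140, 109, 115, 116, 122, 117, 114, 117, 118, 115, 117]
row 50 [148, 150, 149, 150, 152, 152, 152, 187, 228, 237, 238, 239, 239, 237, 223, 188, 135, 98, 93, 95, 121, 141, 152, 128, 115, 116, 116, 117, 117, 117, 136, 169] [240, 234, 184, 173, 172, 172, 173, 173, 182, 219, 227, 202, 103, 92, 92, 107, 133, 148, 161, 164, 161, 158, 157, 147, 124, 93, 98, 98, 98, 96, 95, 94, 95, 96, 97]
row 120 [147, 149, 151, 151, 151, 147, 147, 150, 151, 198, 235, 241, 242, 242, 243, 236, 218, 177, 123, 98, 96, 114, 134, 154, 154, 118, 118, 119, 120, 119, 120, 120] [241, 219, 175, 177, 176, 177, 175, 177, 205, 230, 201, 136, 118, 123, 124, 197, 231, 240, 242, 242, 239, 235, 227, 183, 119, 101, 101, 101, 100, 100, 100, 98, 99, 98, 98]
```

```bash
python3 - <<'E'
from h import *
import pickle
s=pickle.load(open("s1.pkl","rb"))
W=lambda u,v,z:wcast((u,v),z,s)
print("bar -y end",W(277.5,218.3,.132),"+y end",W(277.5,166.5,.108))
T=[W(230,13.7,.09),W(330,12.5,.09)];B=[W(230,162.5,.09),W(330,161.5,.09)];L=[W(174.9,50,.09),W(176.7,120,.09)];R=[W(378.8,50,.09),W(378.4,120,.09)]
ang=lambda a,b:np.degrees(np.arctan2(*(b-a)[1::-1]))
print("yaws",ang(*T),ang(*B),ang(L[1],L[0])-90,ang(R[1],R[0])-90)
y=np.radians(np.mean([ang(*T),ang(*B),ang(L[1],L[0])-90,ang(R[1],R[0])-90]))
ex=np.array([np.cos(y),np.sin(y),0]);ey=np.array([-ex[1],ex[0],0])
f=lambda P,e:np.mean([p@e for p in P])
l,r,t,b=f(L,ex),f(R,ex),f(T,ey),f(B,ey);print("size",r-l,t-b)
c=ex*(l+r)/2+ey*(t+b)/2;print("tray",c,np.degrees(y)); print("catch pred",c-.097*ey)
R_=Ro.from_rotvec(s["eef_rot"]).as_matrix();print("tool axes",R_.round(3).tolist(),s["tool_pos"])
h=(W(277.5,218.3,.132)+W(277.5,166.5,.108))/2
for P in (h,c-.097*ey):print("to handle",(R_.T@(P-s["tool_pos"])*1000).round(1))
E
```

```text
bar -y end [ 0.5858379  -0.37702973  0.132     ] +y end [ 0.57390472 -0.33675227  0.108     ]
yaws 16.98095511994559 16.8829925539992 16.757325142879225 16.96250478797326
size 0.19791810560858147 0.14768097514470835
tray [ 0.55207517 -0.26464702  0.        ] 16.89594440119932
catch pred [ 0.58026672 -0.35745994  0.        ]
tool axes [[-0.281, 0.96, -0.003], [0.96, 0.281, -0.0], [0.001, -0.003, -1.0]] [ 0.58379623 -0.3602263   0.2378488 ]
to handle [  4.2  -2.5 117.9]
to handle [  3.5  -1.9 237.9]
```

Call:
servo_tool(
  plan=[
    {"x": 4,"y": -2,"z": 30,"wx": 0,"wy": 0,"wz": -0.01,"claw": 1},
    {"x": 0,"y": 0,"z": 35,"wx": 0,"wy": 0,"wz": 0,"claw": 1},
    {"x": 0,"y": 0,"z": 35,"wx": 0,"wy": 0,"wz": 0,"claw": 1},
    {"x": 0,"y": 0,"z": 25,"wx": 0,"wy": 0,"wz": 0,"claw": 1},
    {"x": 0,"y": 0,"z": 10,"wx": 0,"wy": 0,"wz": 0,"claw": 1},
    {"x": 0,"y": 0,"z": 0,"wx": 0,"wy": 0,"wz": 0,"claw": 0.5},
    {"x": 0,"y": 0,"z": 0,"wx": 0,"wy": 0,"wz": 0,"claw": 0},
    {"x": 0,"y": 0,"z": 0,"wx": 0,"wy": 0,"wz": 0,"claw": 0},
    {"x": 0,"y": 0,"z": 0,"wx": 0,"wy": 0,"wz": 0,"claw": 0},
    {"x": 0,"y": 0,"z": 0,"wx": 0,"wy": 0,"wz": 0,"claw": 0},
  ],
  grip_force=50,
)

```text
clock: 4.32
tool_pos: [0.5831, -0.3552, 0.1066]
eef_rot: [1.864, 2.525, 0.001]
force: [0.1, 0.7, 0.1]
grip_width: 0.0257
gripper_force: 0.0
```

Call:
servo_tool(
  plan=[
    {"x": 0,"y": 0,"z": 0,"wx": 0,"wy": 0,"wz": 0,"claw": 0},
    {"x": 0,"y": 0,"z": 0,"wx": 0,"wy": 0,"wz": 0,"claw": 0},
    {"x": 0,"y": 0,"z": 0,"wx": 0,"wy": 0,"wz": 0,"claw": 0},
    {"x": 0,"y": 0,"z": 0,"wx": 0,"wy": 0,"wz": 0,"claw": 0},
  ],
)

```text
clock: 4.65
tool_pos: [0.5794, -0.3562, 0.1063]
eef_rot: [-1.867, -2.524, 0.004]
force: [-7.3, -0.9, 8.6]
grip_width: 0.0084
gripper_force: 48.9
```

Call:
servo_tool(
  plan=[
    {"x": 0,"y": -2,"z": 0,"wx": 0,"wy": 0,"wz": 0.1,"claw": 0},
    {"x": 0,"y": 0,"z": 0,"wx": 0,"wy": 0,"wz": 0.12,"claw": 0},
    {"x": 0,"y": 0,"z": 0,"wx": 0,"wy": 0,"wz": 0.12,"claw": 0},
    {"x": 0,"y": 0,"z": 0,"wx": 0,"wy": 0,"wz": 0.12,"claw": 0},
    {"x": 0,"y": 0,"z": 0,"wx": 0,"wy": 0,"wz": 0.12,"claw": 0},
    {"x": 0,"y": 0,"z": 0,"wx": 0,"wy": 0,"wz": 0.12,"claw": 0},
    {"x": 0,"y": 0,"z": 0,"wx": 0,"wy": 0,"wz": 0.12,"claw": 0},
    {"x": 0,"y": 0,"z": 0,"wx": 0,"wy": 0,"wz": 0.12,"claw": 0},
    {"x": 0,"y": 0,"z": 0,"wx": 0,"wy": 0,"wz": 0.12,"claw": 0},
    {"x": 0,"y": 0,"z": 0,"wx": 0,"wy": 0,"wz": 0.12,"claw": 0},
  ],
)

```text
clock: 5.48
tool_pos: [0.5806, -0.3566, 0.1064]
eef_rot: [2.957, 1.052, 0.002]
force: [-1.4, -0.7, 3.5]
grip_width: 0.0085
gripper_force: 49.0
```

Call:
servo_tool(
  plan=[
    {"x": 0,"y": 0,"z": 0,"wx": 0,"wy": 0,"wz": 0.1,"claw": 0},
    {"x": 0,"y": 0,"z": 0,"wx": 0,"wy": 0,"wz": 0.0,"claw": 0},
    {"x": 0,"y": 0,"z": 0,"wx": 0,"wy": 0,"wz": 0,"claw": 0},
    {"x": 0,"y": 0,"z": 0,"wx": 0,"wy": 0,"wz": 0,"claw": 0},
  ],
)

```text
clock: 5.82
tool_pos: [0.5807, -0.3568, 0.1063]
eef_rot: [3.003, 0.912, 0.002]
force: [-1.0, -0.9, 4.3]
grip_width: 0.0085
gripper_force: 49.3
```

```bash
python3 - <<'E'
from h import *
s=manip.read_state(); R=Ro.from_rotvec(s["eef_rot"]).as_matrix()
print(s["wrist_torque"],s["force"],s["joints"].round(2),s["grip_width"],np.degrees(np.arctan2(R[1,1],R[0,1])),s["tool_pos"])
E
```

```text
[-0.22569511  0.1924487  -0.21131971] [-0.98914285 -0.88081208  4.3301948 ] [ 0.13  0.9   0.72  1.53 -0.67  0.97  0.07] 0.008474138955475578 -56.216920158766754 [ 0.58065731 -0.35676138  0.10634171]
```

Call:
servo_tool(
  plan=[
    {"x": 0,"y": 0,"z": 0,"wx": 0,"wy": 0,"wz": 0,"claw": 0.5},
    {"x": 0,"y": 0,"z": 0,"wx": 0,"wy": 0,"wz": 0,"claw": 0.5},
    {"x": 0,"y": 0,"z": 0,"wx": 0,"wy": 0,"wz": 0,"claw": 0.5},
    {"x": 0,"y": 0,"z": 0,"wx": 0,"wy": 0,"wz": 0,"claw": 0.5},
    {"x": 0,"y": 0,"z": -30,"wx": 0,"wy": 0,"wz": 0,"claw": 0.5},
    {"x": 0,"y": 0,"z": -35,"wx": 0,"wy": 0,"wz": 0,"claw": 0.5},
    {"x": 0,"y": 0,"z": -5,"wx": 0,"wy": 0,"wz": -0.116,"claw": 0.5},
    {"x": 0,"y": 0,"z": 0,"wx": 0,"wy": 0,"wz": -0.116,"claw": 0.5},
    {"x": 0,"y": 0,"z": 0,"wx": 0,"wy": 0,"wz": -0.116,"claw": 0.5},
    {"x": 0,"y": 0,"z": 0,"wx": 0,"wy": 0,"wz": -0.116,"claw": 0.5},
  ],
)

```text
clock: 6.65
tool_pos: [0.5803, -0.3548, 0.1748]
eef_rot: [-2.71, -1.588, -0.0]
force: [-1.0, 0.6, 0.9]
grip_width: 0.0426
gripper_force: 0.0
```

Call:
servo_tool(
  plan=[
    {"x": 0,"y": 0,"z": 0,"wx": 0,"wy": 0,"wz": -0.116,"claw": 0.5},
    {"x": 0,"y": 0,"z": 0,"wx": 0,"wy": 0,"wz": -0.116,"claw": 0.5},
    {"x": 0,"y": 0,"z": 0,"wx": 0,"wy": 0,"wz": -0.116,"claw": 0.5},
    {"x": 0,"y": 0,"z": 0,"wx": 0,"wy": 0,"wz": -0.116,"claw": 0.5},
    {"x": 0,"y": 0,"z": 0,"wx": 0,"wy": 0,"wz": -0.116,"claw": 0.5},
    {"x": 0,"y": 0,"z": 0,"wx": 0,"wy": 0,"wz": -0.116,"claw": 0.5},
    {"x": 0,"y": 0,"z": 0,"wx": 0,"wy": 0,"wz": -0.116,"claw": 0.5},
    {"x": 28,"y": -19,"z": 0,"wx": 0,"wy": 0,"wz": 0,"claw": 0.5},
    {"x": 28,"y": -19,"z": 0,"wx": 0,"wy": 0,"wz": 0,"claw": 0.5},
    {"x": 28,"y": -19,"z": 0,"wx": 0,"wy": 0,"wz": 0,"claw": 0.5},
  ],
)

```text
clock: 7.48
tool_pos: [0.4999, -0.2906, 0.1742]
eef_rot: [-1.871, -2.523, 0.0]
force: [-0.1, -0.4, 1.1]
grip_width: 0.0426
gripper_force: 0.0
```

Call:
servo_tool(
  plan=[
    {"x": 28,"y": -19,"z": 0,"wx": 0,"wy": 0,"wz": 0,"claw": 0.5},
    {"x": 26,"y": -19,"z": 0,"wx": 0,"wy": 0,"wz": 0,"claw": 0.5},
    {"x": 0,"y": 0,"z": 0,"wx": 0,"wy": 0,"wz": 0,"claw": 0.5},
    {"x": 0,"y": 0,"z": 0,"wx": 0,"wy": 0,"wz": 0,"claw": 0.5},
  ],
)

```text
clock: 7.82
tool_pos: [0.4481, -0.2495, 0.1749]
eef_rot: [-1.87, -2.523, -0.001]
force: [0.6, -0.6, 0.2]
grip_width: 0.0427
gripper_force: 0.0
```

```bash
python3 - <<'E'
from h import *
s=manip.read_state(); R=Ro.from_rotvec(s["eef_rot"]).as_matrix()
print(s["joints"].round(2),s["grip_width"],np.degrees(np.arctan2(R[1,1],R[0,1])),s["tool_pos"])
print("to grasp",R.T@(np.array([.449,-.252,.077])-s["tool_pos"])*1000)
im=manip.read_camera("wrist"); sc=manip.read_camera("scene")[230:340,160:300]
cv2.imwrite("pics/w2.png",np.hstack([im,cv2.copyMakeBorder(cv2.resize(sc,(240,189)),0,231,0,0,cv2.BORDER_CONSTANT)]))
E
```

```text
[ 0.15  0.52  0.45  1.94 -0.32  0.76  1.08] 0.0427080890551149 16.930889963555998 [ 0.4480816  -0.24951705  0.17494189]
to grasp [-2.77650545  0.15576696 97.93818801]
```

View pics/w2.png

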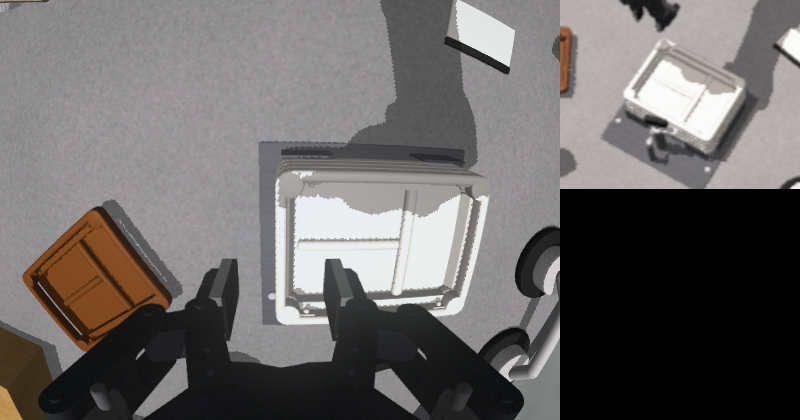

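Call:
servo_tool(
  plan=[
    {"x": -2,"y": 0,"z": 35,"wx": 0,"wy": 0,"wz": 0,"claw": 0.5},
    {"x": 0,"y": 0,"z": 33,"wx": 0,"wy": 0,"wz": 0,"claw": 0.5},
    {"x": 0,"y": 0,"z": 20,"wx": 0,"wy": 0,"wz": 0,"claw": 0.5},
    {"x": 0,"y": 0,"z": 9,"wx": 0,"wy": 0,"wz": 0,"claw": 0.5},
    {"x": 0,"y": 0,"z": 0,"wx": 0,"wy": 0,"wz": 0,"claw": 0.5},
    {"x": 0,"y": 0,"z": 0,"wx": 0,"wy": 0,"wz": 0,"claw": 0.5},
    {"x": 0,"y": 0,"z": 0,"wx": 0,"wy": 0,"wz": 0,"claw": 0.5},
  ],
)

```text
clock: 8.5
tool_pos: [0.451, -0.2538, 0.0788]
eef_rot: [1.87, 2.521, 0.0]
force: [-0.6, 0.5, 0.4]
grip_width: 0.0426
gripper_force: 0.0
```

Call:
servo_tool(
  plan=[
    {"x": 0,"y": -1,"z": 1.5,"wx": 0,"wy": 0,"wz": 0,"claw": 0.3},
    {"x": 0,"y": 0,"z": 0,"wx": 0,"wy": 0,"wz": 0,"claw": 0},
    {"x": 0,"y": 0,"z": 0,"wx": 0,"wy": 0,"wz": 0,"claw": 0},
    {"x": 0,"y": 0,"z": 0,"wx": 0,"wy": 0,"wz": 0,"claw": 0},
    {"x": 0,"y": 0,"z": 0,"wx": 0,"wy": 0,"wz": 0,"claw": 0},
    {"x": 0,"y": 0,"z": 0,"wx": 0,"wy": 0,"wz": 0,"claw": 0},
    {"x": 0,"y": 0,"z": 0,"wx": 0,"wy": 0,"wz": 0,"claw": 0},
  ],
  grip_force=80,
)

```text
clock: 9.08
tool_pos: [0.4488, -0.253, 0.0763]
eef_rot: [1.871, 2.524, 0.0]
force: [-0.6, -0.0, -0.2]
grip_width: 0.0001
gripper_force: 0.0
```

```bash
python3 - <<'E'
from h import *
s=manip.read_state(); print(s["tool_pos"],s["grip_width"])
im=manip.read_camera("wrist"); sc=manip.read_camera("scene"); sd=manip.read_camera("side")
print(proj("scene",s["tool_pos"]),proj("side",s["tool_pos"]))
z=lambda i,x,y,w,h,k:cv2.resize(i[y:y+h,x:x+w],(w*k,h*k),interpolation=cv2.INTER_CUBIC)
cv2.imwrite("pics/w3.png",np.vstack([np.hstack([z(sc,170,230,100,100,3),z(sd,280,140,100,100,3)]),z(im,180,160,200,100,3)]))
E
```

```text
[ 0.44884573 -0.25300601  0.0762839 ] 0.00011979077665369927
[214.98357523 260.51183305] [339.59303561 198.14602105]
```

View pics/w3.png

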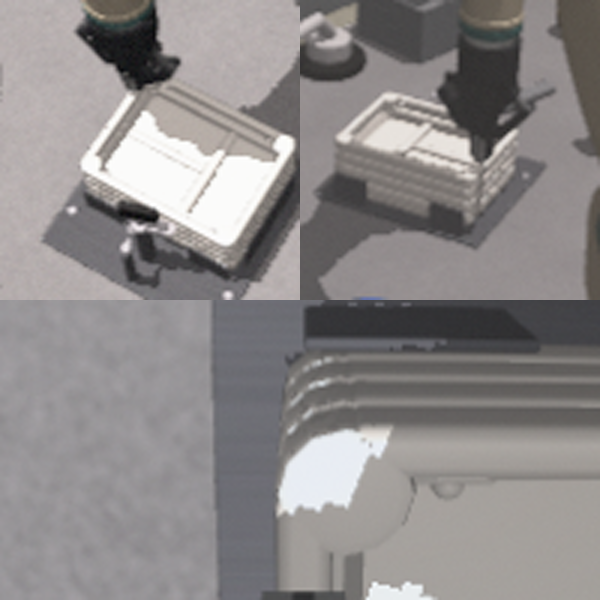

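```bash
python3 - <<'E'
from h import *
s=manip.read_state(); R=Ro.from_rotvec(s["eef_rot"]).as_matrix()
im=manip.read_camera("wrist"); cv2.imwrite("pics/w4.png",im); g=im.max(2)
print("tcp px",wproj(s["tool_pos"]+R@[0,0,.0001],s))
for v in (325,340,350): print(v,[int(q) for q in g[v,262:304]])
for u,v in ((273,340),(288,340),(290,340)): print(u,(R.T@(wcast((u,v),.09,s)-s["tool_pos"])*1000).round(1))
z=lambda i,x,y,w,h,k:cv2.resize(i[y:y+h,x:x+w],(w*k,h*k),interpolation=cv2.INTER_CUBIC)
cv2.imwrite("pics/w4c.png",z(im,220,300,130,100,6))
E
```

```text
tcp px [280.26038905 253.29312616]
325 [29, 27, 30, 31, 29, 28, 29, 31, 33, 32, 30, 30, 34, 34, 33, 36, 39, 41, 39, 41, 41, 40, 42, 32, 31, 35, 33, 31, 32, 32, 35, 34, 32, 34, 34, 35, 34, 32, 33, 35, 35, 35]
340 [27, 26, 27, 26, 27, 25, 27, 28, 27, 30, 31, 32, 32, 29, 58, 200, 236, 235, 233, 234, 234, 234, 233, 72, 31, 32, 32, 34, 33, 30, 27, 27, 29, 26, 28, 31, 30, 30, 29, 29, 28, 30]
350 [26, 25, 23, 25, 25, 25, 27, 25, 31, 33, 25, 27, 27, 52, 180, 233, 236, 234, 233, 233, 233, 233, 233, 222, 61, 27, 24, 30, 31, 33, 29, 25, 27, 26, 26, 25, 24, 27, 26, 28, 28, 29]
273 [-52.1  -4.4 -13.8]
288 [-52.1   4.6 -13.8]
290 [-52.1   5.8 -13.8]
```

View pics/w4c.png

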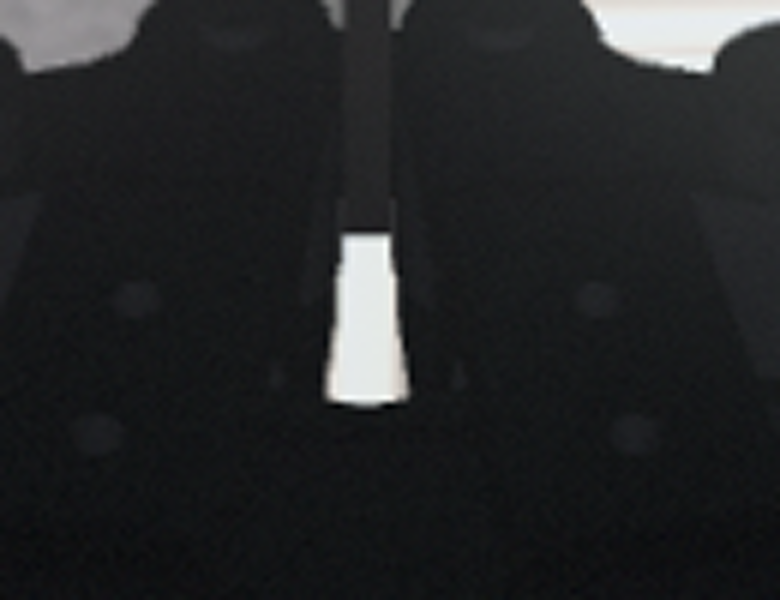

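```bash
python3 - <<'E'
from h import *
s=manip.read_state(); R=Ro.from_rotvec(s["eef_rot"]).as_matrix(); print(R.round(3).tolist(),s["tool_pos"])
im=cv2.imread("pics/w4.png"); g=im.max(2)
for v in (235,242,248,252,256,262,270): print(v,[int(q) for q in g[v,256:306]])
for u in (273,288): print(u,(R.T@(wcast((u,238),.09,s)-s["tool_pos"])*1000).round(1))
E
```

```text
[[-0.291, 0.957, -0.0], [0.957, 0.291, 0.0], [0.0, -0.0, -1.0]] [ 0.4487434  -0.25298353  0.07614225]
235 [116, 118, 117, 117, 115, 117, 117, 116, 117, 117, 116, 117, 117, 117, 116, 111, 111, 131, 144, 148, 154, 160, 161, 161, 162, 162, 160, 160, 162, 160, 160, 160, 161, 162, 161, 161, 162, 162, 161, 162, 162, 162, 162, 162, 161, 162, 162, 160, 162, 161]
242 [118, 118, 116, 118, 117, 117, 116, 118, 116, 116, 116, 116, 117, 116, 117, 110, 111, 132, 142, 148, 153, 160, 161, 161, 161, 162, 161, 162, 163, 162, 157, 151, 153, 156, 156, 156, 156, 157, 158, 158, 157, 157, 156, 158, 156, 156, 155, 156, 155, 157]
248 [114, 114, 115, 115, 114, 114, 115, 115, 114, 115, 115, 116, 113, 114, 113, 107, 110, 131, 140, 146, 154, 160, 160, 161, 160, 162, 162, 164, 162, 162, 157, 149, 145, 138, 113, 147, 154, 153, 138, 118, 114, 115, 114, 116, 115, 148, 163, 164, 164, 163]
252 [116, 115, 117, 116, 115, 116, 115, 117, 116, 117, 117, 118, 117, 117, 117, 110, 108, 132, 141, 147, 153, 159, 161, 161, 160, 161, 161, 161, 162, 162, 157, 150, 144, 137, 111, 147, 153, 153, 137, 115, 115, 115, 115, 115, 116, 149, 162, 163, 164, 164]
256 [117, 117, 116, 117, 116, 117, 116, 116, 117, 117, 117, 118, 117, 117, 116, 110, 106, 130, 140, 146, 153, 158, 160, 161, 161, 159, 161, 161, 161, 161, 155, 150, 145, 135, 119, 149, 154, 153, 136, 117, 115, 114, 116, 115, 115, 161, 165, 164, 239, 239]
262 [116, 116, 117, 116, 115, 117, 115, 115, 116, 115, 104, 87, 80, 81, 79, 80, 80, 80, 80, 80, 79, 66, 51, 48, 49, 45, 49, 50, 60, 77, 82, 82, 82, 82, 80, 81, 82, 82, 82, 95, 112, 114, 114, 114, 115, 162, 233, 232, 238, 238]
270 [45, 46, 44, 45, 45, 44, 45, 46, 45, 50, 70, 78, 78, 80, 78, 80, 78, 78, 78, 78, 79, 61, 49, 46, 47, 46, 46, 47, 50, 75, 81, 79, 81, 81, 81, 81, 81, 81, 82, 82, 58, 51, 52, 52, 53, 54, 54, 54, 53, 53]
273 [ 15.4  -3.7 -13.9]
288 [ 15.3   3.9 -13.9]
```

```bash
python3 - <<'E'
from h import *
s=manip.read_state(); R=Ro.from_rotvec(s["eef_rot"]).as_matrix()
for p in ((11,0,0),(11,0,-7),(11,0,-14),(11,0,-20),(0,0,-14),(11,6,0),(11,6,-14)): print(p,wproj(s["tool_pos"]+R@(np.array(p)/1000),s).round(1))
E
```

```text
(11, 0, 0) [280.2 235.4]
(11, 0, -7) [280.2 240.5]
(11, 0, -14) [280.2 245.9]
(11, 0, -20) [280.2 251. ]
(0, 0, -14) [280.3 265. ]
(11, 6, 0) [291.1 235.4]
(11, 6, -14) [292.  245.9]
```

The fingers shut on nothing. Both the wrist and the side views put the tips higher than the reported TCP suggests, so they closed above the rim. I'll feel for the rim top gently with the shut tips.

Call:
servo_tool(
  plan=[
    {"x": 0,"y": 0,"z": 2,"wx": 0,"wy": 0,"wz": 0,"claw": 0},
    {"x": 0,"y": 0,"z": 2,"wx": 0,"wy": 0,"wz": 0,"claw": 0},
    {"x": 0,"y": 0,"z": 0,"wx": 0,"wy": 0,"wz": 0,"claw": 0},
  ],
)

```text
clock: 9.53
tool_pos: [0.4485, -0.2528, 0.0717]
eef_rot: [-1.87, -2.523, 0.0]
force: [-0.2, 0.3, 0.4]
grip_width: -0.0001
gripper_force: 0.0
```

Call:
servo_tool(
  plan=[
    {"x": 0,"y": 0,"z": 2,"wx": 0,"wy": 0,"wz": 0,"claw": 0},
    {"x": 0,"y": 0,"z": 2,"wx": 0,"wy": 0,"wz": 0,"claw": 0},
    {"x": 0,"y": 0,"z": 0,"wx": 0,"wy": 0,"wz": 0,"claw": 0},
  ],
)

```text
clock: 9.78
tool_pos: [0.4486, -0.2528, 0.0678]
eef_rot: [-1.87, -2.523, 0.0]
force: [-0.3, 0.3, 0.4]
grip_width: 0.0003
gripper_force: 0.0
```

```bash
python3 - <<'E'
from h import *
s=manip.read_state()
o=[]
for n in ("scene","side"):
    im=manip.read_camera(n); p=proj(n,s["tool_pos"]); x,y=int(p[0])-32,int(p[1])-40
    c=cv2.resize(im[y:y+75,x:x+65],(390,450),interpolation=cv2.INTER_CUBIC)
    for dz,col in ((0,(0,0,255)),(.02,(0,255,0)),(.04,(255,0,0))):
        q=(proj(n,s["tool_pos"]+[0,0,dz])-[x,y]+.5)*6; cv2.circle(c,tuple(int(v) for v in q),3,col,1)
    ex=np.array([.9568,.2906,0]);ey=np.array([-.2906,.9568,0]);C=np.array([.5521,-.2646,.09])
    for k in ((-.1,.075),(-.1,-.075),(.1,.075)):
        q=(proj(n,C+ex*k[0]+ey*k[1])-[x,y]+.5)*6; cv2.circle(c,tuple(int(v) for v in q),4,(255,0,255),1)
    o.append(c)
cv2.imwrite("pics/v8.png",np.hstack(o))
E
```

```text
(no output)
```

View pics/v8.png

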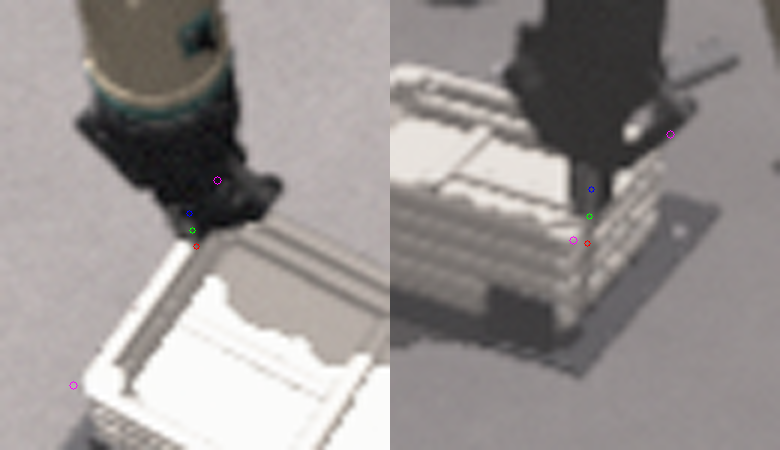

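The side view settles it: the fingertips end about 20–24 mm above the reported TCP, right over the rim. I'll keep feeling down to fix the offset.

Call:
servo_tool(
  plan=[
    {"x": 0,"y": 0,"z": 1.5,"wx": 0,"wy": 0,"wz": 0,"claw": 0},
    {"x": 0,"y": 0,"z": 0,"wx": 0,"wy": 0,"wz": 0,"claw": 0},
  ],
)

```text
clock: 10.05
tool_pos: [0.4488, -0.2531, 0.0668]
eef_rot: [1.871, 2.524, 0.0]
force: [-0.3, 0.2, 1.8]
grip_width: -0.0003
gripper_force: 1.3
```

Call:
servo_tool(
  plan=[
    {"x": 0,"y": 0,"z": 1.5,"wx": 0,"wy": 0,"wz": 0,"claw": 0},
    {"x": 0,"y": 0,"z": 0,"wx": 0,"wy": 0,"wz": 0,"claw": 0},
  ],
)

```text
clock: 10.22
tool_pos: [0.4488, -0.2531, 0.0661]
eef_rot: [1.871, 2.523, 0.001]
force: [-2.6, 1.6, 10.0]
grip_width: 0.0003
gripper_force: 5.7
```

Call:
servo_tool(
  plan=[
    {"x": 0,"y": 0,"z": 1.5,"wx": 0,"wy": 0,"wz": 0,"claw": 0},
    {"x": 0,"y": 0,"z": 0,"wx": 0,"wy": 0,"wz": 0,"claw": 0},
  ],
)

```text
clock: 10.38
tool_pos: [0.4488, -0.2532, 0.0656]
eef_rot: [1.871, 2.523, 0.002]
force: [-4.2, 3.6, 22.7]
grip_width: -0.0003
gripper_force: 10.9
```

Call:
servo_tool(
  plan=[
    {"x": 0,"y": 0,"z": -20,"wx": 0,"wy": 0,"wz": 0,"claw": 0},
    {"x": 0,"y": 0,"z": -20,"wx": 0,"wy": 0,"wz": 0,"claw": 0.5},
    {"x": 0,"y": 0,"z": 0,"wx": 0,"wy": 0,"wz": 0,"claw": 0.5},
    {"x": 0,"y": 0,"z": 0,"wx": 0,"wy": 0,"wz": 0,"claw": 0.5},
    {"x": 0,"y": 0,"z": 0,"wx": 0,"wy": 0,"wz": 0,"claw": 0.5},
    {"x": 0,"y": 0,"z": 20,"wx": 0,"wy": 0,"wz": 0,"claw": 0.5},
    {"x": 0,"y": 0,"z": 20,"wx": 0,"wy": 0,"wz": 0,"claw": 0.5},
    {"x": 0,"y": 0,"z": 8.5,"wx": 0,"wy": 0,"wz": 0,"claw": 0.5},
    {"x": 0,"y": 0,"z": 0,"wx": 0,"wy": 0,"wz": 0,"claw": 0.5},
    {"x": 0,"y": 0,"z": 0,"wx": 0,"wy": 0,"wz": 0,"claw": 0.5},
  ],
)

```text
clock: 11.22
tool_pos: [0.4481, -0.2529, 0.0545]
eef_rot: [-1.87, -2.522, 0.001]
force: [0.2, 0.1, 0.5]
grip_width: 0.0426
gripper_force: 0.0
```

Call:
servo_tool(
  plan=[
    {"x": 0,"y": 0,"z": 0,"wx": 0,"wy": 0,"wz": 0,"claw": 0.3},
    {"x": 0,"y": 0,"z": 0,"wx": 0,"wy": 0,"wz": 0,"claw": 0},
    {"x": 0,"y": 0,"z": 0,"wx": 0,"wy": 0,"wz": 0,"claw": 0},
    {"x": 0,"y": 0,"z": 0,"wx": 0,"wy": 0,"wz": 0,"claw": 0},
    {"x": 0,"y": 0,"z": 0,"wx": 0,"wy": 0,"wz": 0,"claw": 0},
    {"x": 0,"y": 0,"z": 0,"wx": 0,"wy": 0,"wz": 0,"claw": 0},
    {"x": 0,"y": 0,"z": 0,"wx": 0,"wy": 0,"wz": 0,"claw": 0},
  ],
  grip_force=80,
)

```text
clock: 11.8
tool_pos: [0.4492, -0.2533, 0.0557]
eef_rot: [1.87, 2.523, 0.0]
force: [-1.1, 0.2, 5.9]
grip_width: 0.0075
gripper_force: 79.2
```

Call:
servo_tool(
  plan=[
    {"x": 0,"y": 0,"z": -2.4,"wx": 0.01,"wy": 0.005,"wz": 0,"claw": 0},
    {"x": 0,"y": 0,"z": -2.4,"wx": 0.01,"wy": 0.005,"wz": 0,"claw": 0},
    {"x": 0,"y": 0,"z": -2.4,"wx": 0.01,"wy": 0.005,"wz": 0,"claw": 0},
    {"x": 0,"y": 0,"z": -2.4,"wx": 0.01,"wy": 0.005,"wz": 0,"claw": 0},
    {"x": 0,"y": 0,"z": 0,"wx": 0,"wy": 0,"wz": 0,"claw": 0},
  ],
)

```text
clock: 12.22
tool_pos: [0.4489, -0.2529, 0.0651]
eef_rot: [-1.846, -2.491, 0.032]
force: [-1.2, 1.8, 4.8]
grip_width: 0.0069
gripper_force: 79.6
```

```bash
python3 - <<'E'
from h import *
s=manip.read_state(); R=Ro.from_rotvec(s["eef_rot"]).as_matrix()
up=-R[:,2]; print("up in cradle",up@[.9568,.2906,0],up@[-.2906,.9568,0]); print(s["force"],s["wrist_torque"],s["tool_pos"])
C=np.array([.5521,-.2646]);d=s["tool_pos"][:2]-C;print(d@[.9568,.2906],d@[-.2906,.9568])
im=manip.read_camera("wrist");cv2.imwrite("pics/w9.png",im);sd=manip.read_camera("side")
z=lambda i,x,y,w,h,k:cv2.resize(i[y:y+h,x:x+w],(w*k,h*k),interpolation=cv2.INTER_CUBIC)
cv2.imwrite("pics/v9.png",np.hstack([z(sd,280,150,90,90,4),z(im,220,150,110,90,4)]))
E
```

```text
up in cradle 0.04146382153270408 -0.020736836188463663
[-1.16795925  1.77506661  4.7963303 ] [ 0.07660713  0.18469991 -0.03622022] [ 0.44887918 -0.25293253  0.06511467]
-0.09537111460757877 0.041159404462415915
```

View pics/v9.png

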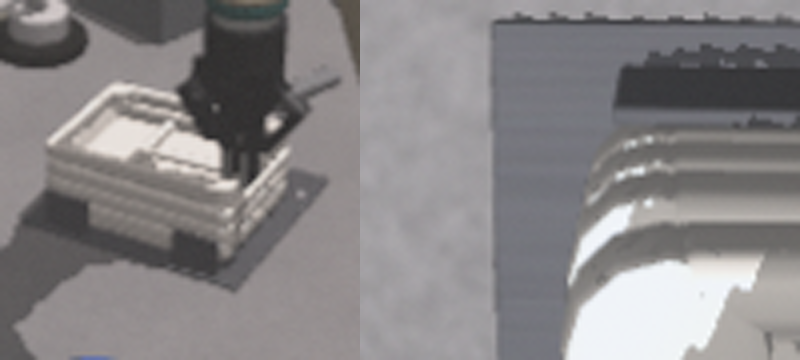

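Call:
servo_tool(
  plan=[
    {"x": 0,"y": 0,"z": -2.4,"wx": 0.01,"wy": 0.005,"wz": 0,"claw": 0},
    {"x": 0,"y": 0,"z": -2.4,"wx": 0.01,"wy": 0.005,"wz": 0,"claw": 0},
    {"x": 0,"y": 0,"z": -2.4,"wx": 0.01,"wy": 0.005,"wz": 0,"claw": 0},
    {"x": 0,"y": 0,"z": -2.4,"wx": 0.01,"wy": 0.005,"wz": 0,"claw": 0},
    {"x": 0,"y": 0,"z": -2.4,"wx": 0.01,"wy": 0.005,"wz": 0,"claw": 0},
    {"x": 0,"y": 0,"z": 0,"wx": 0,"wy": 0,"wz": 0,"claw": 0},
    {"x": 0,"y": 0,"z": 0,"wx": 0,"wy": 0,"wz": 0,"claw": 0},
    {"x": 0,"y": 0,"z": 0,"wx": 0,"wy": 0,"wz": 0,"claw": 0},
  ],
)

```text
clock: 12.98
tool_pos: [0.4492, -0.2526, 0.0767]
eef_rot: [-1.816, -2.45, 0.069]
force: [-2.5, 0.8, 1.0]
grip_width: 0.0077
gripper_force: 79.2
```

```bash
python3 - <<'E'
from h import *
s=manip.read_state(); R=Ro.from_rotvec(s["eef_rot"]).as_matrix()
print(s["force"],s["wrist_torque"],s["tool_pos"],-R[:,2])
im=manip.read_camera("wrist");cv2.imwrite("pics/w10.png",im);sd=manip.read_camera("side");sc=manip.read_camera("scene")
z=lambda i,x,y,w,h,k:cv2.resize(i[y:y+h,x:x+w],(w*k,h*k),interpolation=cv2.INTER_CUBIC)
cv2.imwrite("pics/v10.png",np.vstack([np.hstack([z(sd,285,150,80,75,5),z(sc,185,245,80,75,5)]),z(im,150,150,300,80,2)[:, :].repeat(1,0) if 0 else cv2.resize(im[140:270,180:460],(800,225))]))
E
```

```text
[-2.46352556  0.75868345  0.99212227] [ 0.37565169  0.38096275 -0.03032249] [ 0.44916929 -0.25263435  0.07670281] [ 0.10005489 -0.01802093  0.99481871]
```

View pics/v10.png

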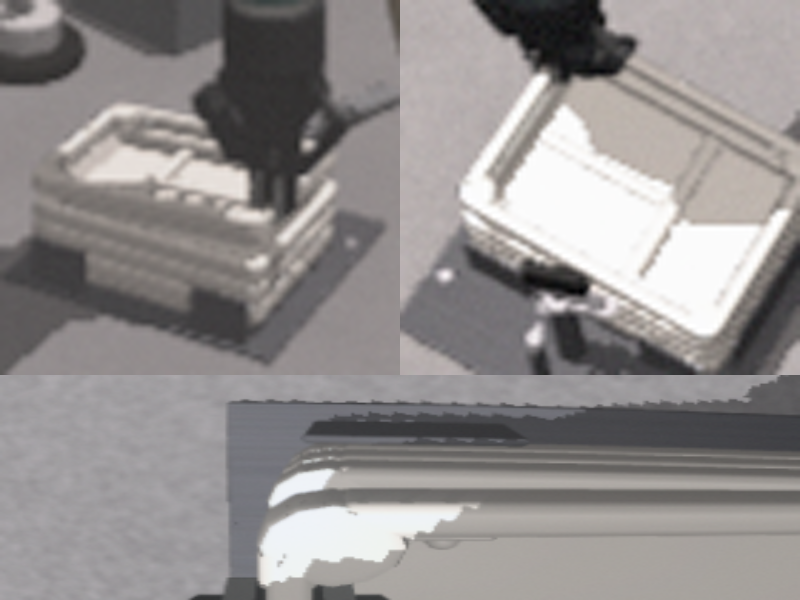

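The picture shows corner a well up, with the opposite end still seated and the catch open. The ten picture views are used up, so I'll go by numbers from here. Next: peel slightly more, grip harder and lift off.

Call:
servo_tool(
  plan=[
    {"x": 0,"y": 0,"z": -2.4,"wx": 0.01,"wy": 0.005,"wz": 0,"claw": 0},
    {"x": 0,"y": 0,"z": -2.4,"wx": 0.01,"wy": 0.005,"wz": 0,"claw": 0},
    {"x": 0,"y": 0,"z": 0,"wx": 0,"wy": 0,"wz": 0,"claw": 0},
    {"x": 0,"y": 0,"z": 0,"wx": 0,"wy": 0,"wz": 0,"claw": 0},
    {"x": 0,"y": 0,"z": 0,"wx": 0,"wy": 0,"wz": 0,"claw": 0},
  ],
  grip_force=115,
)

```text
clock: 13.55
tool_pos: [0.4497, -0.2531, 0.0815]
eef_rot: [-1.804, -2.434, 0.085]
force: [-3.8, 0.6, 0.9]
grip_width: 0.006
gripper_force: 114.2
```

Call:
servo_tool(
  plan=[
    {"x": 0.2,"y": -0.4,"z": -4,"wx": 0,"wy": 0,"wz": 0,"claw": 0},
    {"x": 0.2,"y": -0.4,"z": -4,"wx": 0,"wy": 0,"wz": 0,"claw": 0},
    {"x": 0.2,"y": -0.4,"z": -4,"wx": 0,"wy": 0,"wz": 0,"claw": 0},
    {"x": 0,"y": 0,"z": 0,"wx": 0,"wy": 0,"wz": 0,"claw": 0},
  ],
)

```text
clock: 13.88
tool_pos: [0.4526, -0.2543, 0.0948]
eef_rot: [-1.807, -2.439, 0.083]
force: [-0.2, -0.1, -1.4]
grip_width: 0.0062
gripper_force: 114.0
```

```bash
python3 - <<'E'
from h import *
s=manip.read_state(); print(s["force"],s["wrist_torque"],s["tool_pos"])
E
```

```text
[-0.20025306 -0.095091   -1.39980984] [-0.03454795 -0.05129184  0.07241018] [ 0.45255727 -0.25428909  0.09476115]
```

Call:
servo_tool(
  plan=[
    {"x": 0.6,"y": -1.2,"z": -11,"wx": 0,"wy": 0,"wz": 0,"claw": 0},
    {"x": 0.6,"y": -1.2,"z": -12,"wx": 0,"wy": 0,"wz": 0,"claw": 0},
    {"x": 0.6,"y": -1.2,"z": -12,"wx": 0,"wy": 0,"wz": 0,"claw": 0},
    {"x": 0.6,"y": -1.2,"z": -11,"wx": 0,"wy": 0,"wz": 0,"claw": 0},
    {"x": 0,"y": 0,"z": 0,"wx": -0.022,"wy": -0.011,"wz": 0,"claw": 0},
    {"x": 0,"y": 0,"z": 0,"wx": -0.022,"wy": -0.011,"wz": 0,"claw": 0},
    {"x": 0,"y": 0,"z": 0,"wx": -0.022,"wy": -0.011,"wz": 0,"claw": 0},
    {"x": 0,"y": 0,"z": 0,"wx": -0.022,"wy": -0.011,"wz": 0,"claw": 0},
    {"x": 0,"y": 0,"z": 0,"wx": -0.022,"wy": -0.011,"wz": 0,"claw": 0},
    {"x": 0,"y": 0,"z": 0,"wx": 0,"wy": 0,"wz": 0,"claw": 0},
  ],
)

```text
clock: 14.72
tool_pos: [0.4499, -0.2534, 0.1408]
eef_rot: [1.872, 2.522, 0.001]
force: [-0.2, -0.0, -1.3]
grip_width: 0.0061
gripper_force: 114.0
```

```bash
python3 - <<'E'
from h import *
s=manip.read_state(); R=Ro.from_rotvec(s["eef_rot"]).as_matrix()
print(s["force"],s["wrist_torque"],s["tool_pos"],R.round(3).tolist(),s["grip_width"])
im=manip.read_camera("wrist");cv2.imwrite("pics/w11.png",im); g=im.max(2); hsv=cv2.cvtColor(im,cv2.COLOR_BGR2HSV)
# tray rim edges in tool frame: rim plane predicted at tool z=-34.5 mm
sc=manip.read_camera("scene"); cv2.imwrite("pics/sc11.png",sc)
for u in (320,360,400): print("col",u,[int(v) for v in g[150:290:2,u]])
E
```

```text
[-0.20488099 -0.00712673 -1.25115583] [ 0.0369571   0.17567851 -0.01796664] [ 0.44986475 -0.25341931  0.140847  ] [[-0.289, 0.957, 0.001], [0.957, 0.289, 0.0], [-0.0, 0.001, -1.0]] 0.006106088134695287
col 320 [59, 57, 56, 93, 111, 101, 97, 108, 98, 105, 147, 166, 169, 166, 160, 133, 110, 154, 168, 168, 166, 168, 168, 168, 167, 168, 166, 156, 98, 103, 103, 110, 130, 148, 161, 171, 171, 168, 165, 162, 151, 146, 157, 158, 157, 157, 153, 158, 146, 162, 162, 164, 163, 163, 161, 163, 162, 160, 162, 162, 161, 160, 161, 161, 161, 234, 225, 218, 184, 103]
col 360 [72, 74, 75, 73, 73, 95, 120, 100, 117, 97, 135, 156, 169, 163, 161, 139, 164, 165, 166, 165, 167, 165, 166, 165, 164, 165, 164, 149, 99, 99, 102, 110, 131, 149, 159, 170, 169, 164, 162, 160, 148, 144, 164, 162, 163, 163, 162, 161, 162, 162, 163, 163, 162, 163, 163, 162, 162, 162, 161, 162, 163, 161, 161, 162, 160, 160, 161, 159, 160, 161]
col 400 [69, 71, 68, 69, 71, 74, 95, 106, 105, 102, 108, 146, 163, 162, 159, 150, 136, 162, 163, 163, 163, 162, 163, 162, 162, 162, 161, 151, 96, 99, 101, 110, 133, 147, 158, 169, 166, 163, 159, 157, 142, 156, 162, 160, 161, 162, 160, 161, 162, 162, 162, 162, 162, 161, 160, 160, 161, 160, 162, 161, 161, 161, 161, 161, 162, 162, 163, 160, 237, 237]
```

```bash
python3 - <<'E'
from h import *
s=manip.read_state(); R=Ro.from_rotvec(s["eef_rot"]).as_matrix()
g=cv2.imread("pics/w11.png").max(2)
# tray (tx,ty,tz above rim top) -> tool: x=ty-41, y=tx+95, z=-34.5-tz
P=lambda tx,ty,tz=0:wproj(s["tool_pos"]+R@(np.array([ty-41,tx+95,-34.5-tz])/1000),s)
for t in ((-40,75),(60,75),(100,50),(100,0),(100,-50),(60,-75),(90,0),(60,-65)): print(t,P(*t).round(1), "15mm lower",P(*t,-15).round(1))
for v in (240,270,300): print("row",v,[int(q) for q in g[v,440:520:2]])
for u in (440,460): print("col",u,[int(q) for q in g[290:370:2,u]])
import cv2
print("primer cap",cast("scene",(315+275/4,130+45/4),.13))
E
```

```text
(-40, 75) [403.  216.3] 15mm lower [392.5 206.2]
(60, 75) [553.8 214.7] 15mm lower [537.9 206.7]
(100, 50) [580.4 250.6] 15mm lower [566.2 241.8]
(100, 0) [557.2 314.8] 15mm lower [545.5 304.1]
(100, -50) [532.4 366.8] 15mm lower [523.1 355.2]
(60, -75) [483.  399.6] 15mm lower [475.3 386.6]
(90, 0) [548.6 317.1] 15mm lower [536.9 305.9]
(60, -65) [487.6 391.2] 15mm lower [479.5 378.2]
row 240 [159, 159, 159, 160, 159, 158, 159, 157, 157, 157, 157, 158, 157, 158, 157, 83, 100, 116, 133, 144, 156, 160, 157, 154, 140, 156, 156, 156, 156, 156, 156, 156, 156, 154, 154, 156, 153, 155, 155, 153]
row 270 [159, 159, 159, 159, 159, 158, 159, 158, 158, 157, 159, 119, 91, 108, 126, 139, 152, 159, 157, 155, 187, 237, 237, 236, 236, 237, 237, 236, 236, 237, 236, 236, 236, 236, 236, 236, 236, 235, 235, 236]
row 300 [159, 184, 200, 226, 168, 159, 159, 126, 132, 178, 217, 232, 237, 238, 237, 233, 208, 236, 236, 236, 236, 236, 236, 236, 235, 236, 236, 235, 236, 235, 235, 235, 235, 235, 236, 235, 236, 235, 231, 171]
col 440 [237, 237, 236, 237, 237, 159, 112, 134, 180, 217, 231, 236, 236, 222, 236, 236, 236, 236, 236, 236, 236, 235, 235, 235, 234, 234, 192, 40, 42, 40, 41, 36, 36, 35, 36, 33, 31, 33, 33, 32]
col 460 [164, 173, 185, 195, 144, 217, 224, 228, 230, 232, 234, 236, 237, 236, 238, 236, 235, 236, 236, 234, 234, 229, 216, 202, 234, 235, 235, 234, 235, 234, 234, 234, 68, 36, 34, 32, 34, 30, 32, 31]
primer cap [0.53005242 0.54432672 0.13      ]
```

```bash
python3 - <<'E'
import cv2
g=cv2.imread("pics/w11.png").max(2)
for u in (320,400,480,520,540): print("col",u,[int(q) for q in g[204:240,u]])
for v in (340,360,380): print("row",v,[int(q) for q in g[v,480:560:2]])
E
```

```text
col 320 [156, 123, 98, 101, 103, 102, 103, 102, 110, 120, 130, 141, 148, 155, 161, 165, 171, 173, 171, 169, 168, 166, 165, 164, 162, 159, 151, 144, 146, 155, 157, 156, 158, 159, 157, 158]
col 400 [151, 117, 96, 98, 99, 98, 101, 102, 110, 120, 133, 144, 147, 153, 158, 165, 169, 168, 166, 164, 163, 160, 159, 161, 157, 149, 142, 139, 156, 160, 162, 162, 160, 161, 161, 162]
col 480 [141, 107, 91, 92, 92, 93, 95, 96, 111, 124, 139, 144, 148, 152, 159, 162, 160, 159, 158, 157, 157, 156, 157, 146, 135, 140, 154, 158, 157, 157, 158, 155, 151, 151, 152, 154]
col 520 [146, 120, 88, 90, 90, 90, 93, 96, 113, 130, 141, 144, 149, 154, 158, 156, 155, 154, 154, 154, 153, 150, 140, 132, 150, 154, 154, 154, 153, 154, 153, 153, 154, 152, 153, 154]
col 540 [147, 134, 87, 89, 90, 91, 92, 99, 116, 129, 141, 145, 148, 153, 155, 152, 154, 152, 151, 150, 149, 142, 133, 140, 153, 152, 152, 152, 152, 172, 172, 172, 170, 172, 170, 172]
row 340 [234, 234, 234, 234, 234, 234, 234, 233, 233, 233, 233, 170, 170, 169, 168, 169, 170, 169, 210, 17, 69, 99, 105, 109, 93, 117, 122, 193, 227, 231, 231, 141, 144, 146, 142, 132, 131, 130, 133, 132]
row 360 [90, 89, 91, 89, 90, 89, 88, 90, 89, 89, 90, 84, 81, 87, 89, 86, 88, 86, 102, 111, 115, 118, 182, 226, 231, 231, 71, 67, 35, 111, 128, 128, 128, 131, 130, 74, 63, 84, 115, 143]
row 380 [22, 24, 22, 24, 26, 25, 20, 22, 23, 100, 173, 131, 190, 230, 230, 229, 230, 230, 229, 229, 201, 61, 61, 61, 59, 60, 61, 59, 60, 59, 66, 92, 124, 148, 177, 194, 204, 188, 130, 131]
```

Call:
servo_tool(
  plan=[
    {"x": 0,"y": 0,"z": 0,"wx": 0,"wy": 0,"wz": 0.0475,"claw": 0},
    {"x": 0,"y": 0,"z": 0,"wx": 0,"wy": 0,"wz": 0.0475,"claw": 0},
    {"x": 0,"y": 0,"z": 0,"wx": 0,"wy": 0,"wz": 0.0475,"claw": 0},
    {"x": 0,"y": 0,"z": 0,"wx": 0,"wy": 0,"wz": 0.0475,"claw": 0},
    {"x": 10,"y": 1,"z": 0,"wx": 0,"wy": 0,"wz": 0,"claw": 0},
    {"x": 20,"y": 2,"z": 0,"wx": 0,"wy": 0,"wz": 0,"claw": 0},
    {"x": 27,"y": 2.6,"z": 0,"wx": 0,"wy": 0,"wz": 0,"claw": 0},
    {"x": 27,"y": 2.6,"z": 0,"wx": 0,"wy": 0,"wz": 0,"claw": 0},
    {"x": 27,"y": 2.6,"z": 0,"wx": 0,"wy": 0,"wz": 0,"claw": 0},
    {"x": 27,"y": 2.6,"z": 0,"wx": 0,"wy": 0,"wz": 0,"claw": 0},
  ],
)

```text
clock: 15.65
tool_pos: [0.4497, -0.1125, 0.14]
eef_rot: [-2.099, -2.337, -0.0]
force: [0.7, -0.6, -1.6]
grip_width: 0.0059
gripper_force: 114.0
```

Call:
servo_tool(
  plan=[
    {"x": 27,"y": 2.6,"z": 3.8,"wx": 0,"wy": 0,"wz": 0,"claw": 0},
    {"x": 27,"y": 2.6,"z": 3.8,"wx": 0,"wy": 0,"wz": 0,"claw": 0},
    {"x": 27,"y": 2.6,"z": 3.8,"wx": 0,"wy": 0,"wz": 0,"claw": 0},
    {"x": 27,"y": 2.6,"z": 3.8,"wx": 0,"wy": 0,"wz": 0,"claw": 0},
    {"x": 27,"y": 2.6,"z": 3.8,"wx": 0,"wy": 0,"wz": 0,"claw": 0},
    {"x": 27,"y": 2.6,"z": 3.8,"wx": 0,"wy": 0,"wz": 0,"claw": 0},
    {"x": 20,"y": 2.0,"z": 3.8,"wx": 0,"wy": 0,"wz": 0,"claw": 0},
    {"x": 12,"y": 1.2,"z": 3.8,"wx": 0,"wy": 0,"wz": 0,"claw": 0},
    {"x": 5,"y": 0.5,"z": 3.8,"wx": 0,"wy": 0,"wz": 0,"claw": 0},
    {"x": 0,"y": 0,"z": 3.8,"wx": 0,"wy": 0,"wz": 0,"claw": 0},
  ],
)

```text
clock: 16.48
tool_pos: [0.448, 0.0864, 0.1016]
eef_rot: [-2.098, -2.338, -0.0]
force: [0.4, -0.9, -1.7]
grip_width: 0.006
gripper_force: 114.0
```

```bash
python3 - <<'E'
from h import *
s=manip.read_state(); R=Ro.from_rotvec(s["eef_rot"]).as_matrix()
print(s["force"],s["wrist_torque"],s["tool_pos"],R.round(3).tolist(),s["grip_width"])
print("to target",R.T@(np.array([.449,.287,.1025])-s["tool_pos"])*1000)
sc=manip.read_camera("scene"); cv2.imwrite("pics/sc12.png",sc)
# dispenser lip check: triangulate nothing; print where outlet estimate projects
print(proj("scene",np.array([.575,.2526,.194])))
a=cv2.imread("pics/scene0.png").max(2)
for v in range(172,190,2): print(v,[int(q) for q in a[v,330:366]])
E
```

```text
[ 0.41827021 -0.85428312 -1.72494281] [-0.00735662  0.09367772 -0.01722212] [0.4479618  0.08642664 0.10162738] [[-0.108, 0.994, 0.0], [0.994, 0.108, 0.0], [0.0, 0.0, -1.0]] 0.0060353636454046865
to target [199.29408773  22.64266222  -0.82930323]
[343.73731646 179.85359384]
172 [174, 172, 169, 175, 175, 174, 171, 174, 173, 177, 178, 173, 172, 173, 174, 175, 176, 154, 129, 121, 127, 134, 119, 105, 104, 95, 83, 80, 86, 88, 90, 99, 126, 154, 152, 137]
174 [176, 173, 172, 173, 172, 174, 174, 175, 170, 172, 173, 174, 177, 177, 175, 192, 223, 211, 159, 131, 123, 114, 108, 101, 91, 96, 99, 98, 89, 84, 90, 81, 87, 89, 99, 114]
176 [175, 179, 176, 177, 176, 177, 178, 171, 172, 177, 177, 177, 177, 192, 219, 231, 232, 204, 147, 116, 106, 106, 94, 84, 125, 138, 132, 130, 108, 87, 80, 82, 83, 82, 87, 90]
178 [176, 179, 176, 177, 175, 173, 178, 204, 201, 185, 181, 187, 220, 233, 235, 234, 228, 168, 107, 105, 95, 84, 104, 127, 136, 133, 136, 132, 134, 117, 91, 86, 86, 85, 81, 91]
180 [176, 174, 170, 174, 176, 174, 171, 136, 115, 129, 140, 159, 200, 216, 228, 234, 212, 148, 98, 94, 126, 140, 138, 134, 135, 135, 129, 112, 102, 96, 86, 99, 90, 89, 98, 99]
182 [178, 174, 174, 174, 169, 171, 173, 158, 128, 111, 112, 113, 110, 107, 118, 132, 133, 149, 165, 156, 141, 136, 136, 134, 138, 136, 126, 102, 84, 86, 86, 104, 124, 135, 137, 118]
184 [174, 175, 173, 173, 175, 174, 175, 174, 146, 117, 112, 111, 113, 111, 113, 115, 123, 132, 128, 136, 135, 135, 137, 134, 137, 135, 119, 96, 86, 84, 85, 100, 125, 135, 158, 149]
186 [175, 171, 173, 176, 177, 174, 175, 174, 179, 178, 177, 169, 169, 157, 137, 119, 111, 113, 123, 135, 140, 135, 135, 137, 112, 93, 93, 84, 96, 119, 129, 133, 111, 88, 92, 98]
188 [178, 177, 173, 178, 176, 173, 173, 175, 180, 178, 177, 175, 178, 179, 181, 182, 177, 171, 170, 159, 137, 120, 132, 133, 140, 140, 140, 123, 124, 139, 136, 134, 118, 95, 84, 84]
```

Call:
servo_tool(
  plan=[
    {"x": 10,"y": 1,"z": 0,"wx": 0,"wy": 0,"wz": 0,"claw": 0},
    {"x": 22,"y": 2.5,"z": 0,"wx": 0,"wy": 0,"wz": 0,"claw": 0},
    {"x": 27,"y": 3,"z": 0,"wx": 0,"wy": 0,"wz": 0,"claw": 0},
    {"x": 27,"y": 3,"z": 0,"wx": 0,"wy": 0,"wz": 0,"claw": 0},
    {"x": 27,"y": 3,"z": 0,"wx": 0,"wy": 0,"wz": 0,"claw": 0},
    {"x": 27,"y": 3,"z": 0,"wx": 0,"wy": 0,"wz": 0,"claw": 0},
    {"x": 22,"y": 2.5,"z": 0,"wx": 0,"wy": 0,"wz": 0,"claw": 0},
    {"x": 17,"y": 2,"z": 0,"wx": 0,"wy": 0,"wz": 0,"claw": 0},
    {"x": 12,"y": 1.5,"z": 0,"wx": 0,"wy": 0,"wz": 0,"claw": 0},
    {"x": 8,"y": 1,"z": 0,"wx": 0,"wy": 0,"wz": 0,"claw": 0},
  ],
)

```text
clock: 17.37
tool_pos: [0.4497, 0.2865, 0.102]
eef_rot: [2.102, 2.335, 0.001]
force: [0.3, -0.7, -1.9]
grip_width: 0.0063
gripper_force: 114.0
```

Call:
servo_tool(
  plan=[
    {"x": 0,"y": 0,"z": 0,"wx": 0,"wy": 0,"wz": 0,"claw": 0},
    {"x": 0,"y": 0,"z": 0,"wx": 0,"wy": 0,"wz": 0,"claw": 0},
    {"x": 0,"y": 0,"z": 0,"wx": 0,"wy": 0,"wz": 0,"claw": 0},
    {"x": 0,"y": 0,"z": 0,"wx": 0,"wy": 0,"wz": 0,"claw": 0},
    {"x": 0,"y": 0,"z": 0,"wx": 0,"wy": 0,"wz": 0,"claw": 0},
    {"x": 0,"y": 0,"z": 0,"wx": 0,"wy": 0,"wz": 0,"claw": 0},
  ],
)

```text
clock: 17.87
tool_pos: [0.4496, 0.2848, 0.102]
eef_rot: [2.103, 2.334, -0.0]
force: [-0.7, -0.2, -2.5]
grip_width: 0.0066
gripper_force: 114.0
```

```bash
python3 - <<'E'
from h import *
s=manip.read_state(); R=Ro.from_rotvec(s["eef_rot"]).as_matrix()
print(s["force"],s["wrist_torque"],s["tool_pos"],s["grip_width"],s["gripper_force"],abs(s["qvel"]).max())
out=np.array([.575,.2526,.194]); p=R.T@(out-s["tool_pos"])*1000; print("outlet in tray",p[1]-95,p[0]+41,"above rim",-p[2]-34.5)
# tray level/position: rim edges in wrist view vs earlier
im=manip.read_camera("wrist");cv2.imwrite("pics/w13.png",im); g=im.max(2)
for u in (400,480,520): print("col",u,[int(q) for q in g[200:240:2,u]])
for v in (340,360): print("row",v,[int(q) for q in g[v,500:560:2]])
sc=manip.read_camera("scene"); cv2.imwrite("pics/sc13.png",sc)
# catch handle dark bar and cradle stack
a=cv2.imread("pics/sc12.png").max(2);b=sc.max(2)
print("stack change",(abs(a[260:330,180:275].astype(int)-b[260:330,180:275])>40).sum())
m=(b[285:320,200:235]<60).astype(np.uint8);n,l,st,c=cv2.connectedComponentsWithStats(m);print(st[1:][st[1:,4]>15])
# tray_2 rim: compare predicted position
C=np.array([.5521,-.2646,.072]);ex=np.array([.9568,.2906,0]);ey=np.array([-.2906,.9568,0])
hsv=(b[240:330,170:285]>140).astype(np.uint8);n,l,st,c=cv2.connectedComponentsWithStats(hsv);k=1+st[1:,4].argmax();print("white blob",st[k]+[170,240,0,0,0])
print([proj("scene",C+ex*x+ey*y).round(1).tolist() for x,y in ((-.1,.075),(-.1,-.075),(.1,.075),(.1,-.075))])
E
```

```text
[-0.71960395 -0.21741464 -2.54122912] [0.03521389 0.13205363 0.00894502] [0.44957973 0.28476774 0.10201814] 0.006577068766829492 113.97252832073718 0.004761249909406718
outlet in tray 26.406294988486735 -3.990692561312855 above rim 57.48923761622949
col 400 [68, 70, 74, 94, 97, 97, 109, 135, 146, 159, 169, 166, 163, 160, 155, 142, 157, 162, 162, 162]
col 480 [66, 62, 65, 93, 92, 95, 115, 142, 149, 163, 160, 158, 156, 156, 135, 157, 158, 157, 152, 155]
col 520 [60, 61, 62, 88, 90, 94, 119, 141, 150, 158, 156, 154, 152, 138, 151, 155, 154, 237, 236, 236]
row 340 [228, 169, 168, 168, 167, 167, 167, 167, 220, 139, 83, 99, 103, 108, 113, 115, 132, 189, 229, 231, 230, 146, 147, 142, 145, 146, 144, 147, 142, 137]
row 360 [90, 90, 83, 84, 85, 85, 85, 86, 104, 109, 114, 121, 190, 227, 231, 231, 144, 142, 149, 139, 147, 140, 141, 143, 145, 143, 142, 142, 141, 143]
stack change 0
[[ 0 11 22  8 68]
 [16 23  6  9 42]]
white blob [ 170  240  115   90 8558]
[[219.2, 253.1], [195.3, 287.2], [268.9, 278.2], [246.3, 314.4]]
```

Call:
servo_tool(
  plan=[
    {"x": 0,"y": 0,"z": 0,"wx": 0,"wy": 0,"wz": 0,"claw": 0},
    {"x": 0,"y": 0,"z": 0,"wx": 0,"wy": 0,"wz": 0,"claw": 0},
    {"x": 0,"y": 0,"z": 0,"wx": 0,"wy": 0,"wz": 0,"claw": 0},
    {"x": 0,"y": 0,"z": 0,"wx": 0,"wy": 0,"wz": 0,"claw": 0},
    {"x": 0,"y": 0,"z": 0,"wx": 0,"wy": 0,"wz": 0,"claw": 0},
    {"x": 0,"y": 0,"z": 0,"wx": 0,"wy": 0,"wz": 0,"claw": 0},
  ],
)

```text
clock: 18.47
tool_pos: [0.4494, 0.2856, 0.1019]
eef_rot: [-2.102, -2.335, 0.0]
force: [0.1, 0.4, -1.6]
grip_width: 0.0062
gripper_force: 114.0
```

```bash
python3 - <<'E'
from h import *
s=manip.read_state(); print(s["force"],s["wrist_torque"],s["tool_pos"])
b=cv2.imread("pics/sc13.png").max(2)
m=(b[240:330,170:285]>195).astype(np.uint8);n,l,st,c=cv2.connectedComponentsWithStats(m);k=1+st[1:,4].argmax()
pts=np.argwhere(l==k)[:,::-1]+[170,240]
for d in ((0,-1),(-1,0),(1,0),(0,1)): print(d,pts[(pts@np.array(d)).argmax()])
E
```

```text
[ 0.08977663  0.36290631 -1.59193973] [0.03251343 0.12756113 0.02326901] [0.44939201 0.28555128 0.10192087]
(0, -1) [219 255]
(-1, 0) [197 286]
(1, 0) [268 279]
(0, 1) [243 313]
```

```bash
python3 -c "
from cell import manip
print(manip.close_job())"
```

```text
the job is handed in; nothing more can be done
None
```

I opened the catch, peeled the top tray off from corner a, and handed the job in at about 18.5 s with the tray held level and still about 57 mm below the dispenser's mouth. The catch still looked open and tray_2 was in place in the last camera check; no verdict came back on hand-in.

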